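# Clamp the swing-out straightedge on the tile board

### The job

Get the tile board ready for scoring: swing the wooden straightedge round on its pin until it lies flush against the stop block, under the clamp. Then turn the clamp's T-handle clockwise (seen from above) until the foot just touches the straightedge, and add one more quarter of a turn, no more. Leave the bottle, saucers and kiln post where they stand.

Things in the scene. Friction and masses are not known exactly. Their poses are not given: they have to be found in the camera images.
- board: Plywood board, 350 x 370 mm, 15 mm thick, fixed on the bench. Origin on its underside at z 0; x points away from the robot along the straightedge's clamped direction, y to the left. Spans x -190 to 160, y -250 to 120 mm. At x 120, y 0 stands a 10 mm steel pin with a 24 mm flat head (top 39 mm above the bench) that holds the straightedge's end down.
- stop (a point): Middle of the stop block's face, at x -120, y 20.5, z 22 mm on the board. The fixed dark wooden block reaches from there 30 mm to +y, is 50 mm long in x, its top 39 mm above the bench. The flush straightedge lies along this face, its middle line at y 0 of the board.
- straightedge: Loose wooden batten, 40 mm wide, 14 mm thick, 320 mm long, 0.11 to 0.22 kg, flat on the board. Origin on its underside at its pin hole; it extends along its own -x to 300 mm from the pin. Starts swung out to the board's -y side by 24 to 46 degrees; flush at the stop its axes are parallel to the board's. Light wood friction (under 3 N to push); stays where left.
- free_end (a point): Middle of the top edge of the straightedge's free end, 300 mm from the pin.
- bar_mid (a point): Centre of the clamp's T-handle, on the screw's vertical axis, which passes within 10 mm of the board's origin. Level steel bar 10 mm thick, 124 mm long, 18 mm wooden balls on its ends; hub 28 mm wide, 15 mm up and down from the bar's centre. 160 to 180 mm above the bench at first, it sinks 20 mm a turn.
- clamp: Fixed part of the clamp, dark steel. Origin under the screw axis; axes as the board's. A 26 mm square post stands at its y 88 mm; from it a 26 mm wide arm runs to the axis (36 mm wide boss there), underside 86 to 90 mm and top 112 to 116 mm above its origin. The origin's height differs by up to 4 mm either way from time to time.
- bar_end (a point): Centre of one of the two wooden balls of the T-handle, 62 mm from the axis, level with bar_mid.
- handle (a joint): Turning of the T-handle, rad; grows clockwise seen from above, which lowers the foot 3.18 mm per rad (20 mm a turn). Starts between 0 and 1.5, with over one turn to spare. Friction about 0.14 N m before touch, 0.21 N m a quarter turn after; stays where left. It can be pushed round at the bar or twisted at the hub.
- foot_face (a point): Centre of the underside of the clamp's round steel foot (32 mm wide, 8 mm thick), on the screw axis. It starts 8 to 21 mm above the level of the straightedge's top, which is 29 mm above the bench. The clamp's height differs from time to time, so the handle angle at touch does too.
- foot (a joint): How far the sprung foot has been pushed up towards the screw's collar, m: 0 while it hangs free, growing after touch by 0.005 for each quarter turn of the handle. The visible gap between foot and collar, 16 mm when free, shrinks as much. It presses with about 8 N at touch and 20 N a quarter turn later.
- bottle: Tall celadon stoneware bottle, 82 mm wide, 218 mm tall, origin under its centre; stands to the left of the board. Bystander.
- saucers: Two stacked terracotta saucers, 124 mm wide, 30 mm tall, origin under the centre; to the left of the board. Bystander.
- kiln_post: Cream refractory kiln post, an upright cylinder 40 mm thick and 100 mm tall, origin under its centre; to the right of the board. Bystander.
There are look-alikes about, which are no part of the job. Of the things like the clamp, leave any that is red or white; of the rest the smaller one is meant.

How it is judged:
On the way, in this order (a step that is already met when the one before it is completed fails the run):
1. the straightedge lies against the stop block while the clamp's foot is still clear of it (angle between the x axis of straightedge and the x axis of board, either way round below 0.02 rad and value of joint foot below 0.0008 m), for 0.2 s.
2. the clamp's foot touches the straightedge (value of joint foot above 0.001 m), for 0.1 s.
At the end, for the whole second after the job is handed in: The straightedge lies against the stop block (within 0.02 rad of the board's x axis), held by the clamp's foot, which has been screwed a quarter turn past touch (foot pushed up 3.3 to 6.4 mm, nominally 5 mm); everything is still and the bystanders stand where they were (angle between the x axis of straightedge and the x axis of board, either way round below 0.02 rad and value of joint foot between 0.0033 and 0.0064 m and velocity of joint handle between -0.05 and 0.05 rad/s and linear speed of straightedge below 0.01 m/s).
It fails at once if the clamp is overtightened: the foot is pushed up more than 8 mm (value of joint foot above 0.008 m).
It fails at once if the bottle is moved by more than 20 mm or tipped (distance of bottle from where it was at the start of the episode above 0.02 m or angle between bottle's own z axis and vertical above 0.2 rad).
It fails at once if the saucers are moved by more than 20 mm (distance of saucers from where it was at the start of the episode above 0.02 m).
It fails at once if the kiln post is moved by more than 20 mm or tipped (distance of kiln_post from where it was at the start of the episode above 0.02 m or angle between kiln_post's own z axis and vertical above 0.2 rad).
It also fails if it takes over 72 s, if anything falls off the work surface, if the arm or the gripper's body presses on something with over 40 N, if the wrist force passes 120 N, or if a joint passes its speed limit or range.

### The arm

A 6-joint arm with a two-finger parallel gripper is mounted at the origin on the work surface. World frame = base frame: x ahead of the robot, y to its left, z up, the work surface at z = 0. Lengths are in m, angles in rad, forces in N, time in s.
With the tool pointing down it reaches from about 0.35 to 0.875 m from the base axis. Payload 4.2 kg.
Tool frame: the origin (TCP) lies midway between the tips of the shut fingers; the grasp point (between the pads) lies ctrl.grip_depth behind it (ctrl.grip_depth is the distance from the TCP to the grasp point, in m); x points along the fingers, y is the direction in which the jaws open and shut, and the axes are right-handed (so a half turn about x gives the same grasp; the last joint's range is limited). The gripper opens to 87 mm and grips with 3 to 60 N. Pads are 19 mm wide; open, the fingers measure 117 mm over their backs; the gripper's body (75 mm by 190 mm) begins 51 mm behind the grasp point.
Start: joints at [-0.877, 0.385, 0.008, 0, -1.194, -0.259], TCP at [0.263, -0.567, 0.223] pointing down, gripper open.
Joint ranges: [-3.14, 3.14], [-1.21, 2.06], [-1.07, 1.41], [-3.16, 2.05], [-2.99, -0.16], [-3.1, 3.1]. Speed limits (rad/s): [2.79, 2.79, 3.14, 3.14, 3.14, 3.14].

### API

Orientations are given as a unit quaternion [w, x, y, z].
In Python, from workcell import monitor, vision, ctrl gives the robot as it stands.
- The arm moves only by the shell command python3 -m crank 'ROWS'. ROWS is text: rows parted by semicolons, each of 7 numbers parted by spaces: the shift along the tool's x, y, z in cm, then the turn, a rotation vector about the tool's x, y, z in units of 6 degrees (1.0 is 6 degrees), then the finger opening in cm, from 0 to 8.7. A call has 1 to 8 rows; each row shifts and turns the commanded pose from where the row before left it, along the tool's axes as they then stand; what a row does not reach is not made up. A row lasts 1/12 s, in which the tool goes at most 41.7 mm and 7.16 degrees, less where a joint would pass 70% of its speed; a pose out of reach is approached as far as the arm can. A call with a gripper value outside its range is refused whole. The fingers move at their own pace and stop on an object; the grip force is fixed at half the most. Time passes only in rows, so rows that do not move let the fingers close. It gives the time, the measured TCP pose, the force and the opening at its end, in the units of the state.
- monitor.sense(): the state, without advancing time (a new reading comes with each control period).
- vision.get_image(name): name is "scene" or "top" or "wrist"; returns a dict with "color" (384x512x3 uint8, blue, green, red), "camera_matrix" (3x3 intrinsics, pixels), "D" ([k1, k2, p1, p2, k3] as OpenCV has them; the pictures are not rectified), "rvec" (rotation vector, rad) and "tvec" (3), from world to camera coordinates, as OpenCV has them. Camera axes: x right, y down, z forward; pixel columns grow to the right and rows downward; lengths in m; the calibration is good to about 2 mm. A picture is of the moment at which its call begins. There is no depth.
- ctrl.job_done(): hands the job in, once; it reports no verdict.
The state is a dict: "time": time; "qpos": joint angles; "joint_vel": joint speeds; "joint_torque": joint torques, N m; "tool_pos": TCP position; "tcp_rot": TCP orientation; "contact_force": force on the tool from outside, world axes, zero at the start; "torque": the same for the moment, N m; "width": finger opening in m.
Only numpy, scipy, OpenCV 4.12 (cv2) and the standard library are available. Lean on these libraries where they do the work, as an engineer would, in place of code of your own. Each camera call takes 0.05 s, during which the arm holds its last target.

## Working session

There is one attempt and no reset: what is moved stays moved. The work goes in short steps, Python scripts to look and compute and a shell command to move; the robot and the scene stay as the last step left them, time stands still between calls to the robot, and variables do not carry over. Pictures are saved under pics/ and viewed, and the job is handed in when it is done.

```bash
ls; mkdir -p pics; python3 - <<'E'
from workcell import monitor, vision, ctrl
import cv2
s=monitor.sense(); print(s); print(ctrl.grip_depth)
for n in ["scene","top","wrist"]:
    d=vision.get_image(n); cv2.imwrite(f"pics/{n}0.png",d["color"]); print(n,d["camera_matrix"],d["D"],d["rvec"],d["tvec"])
E
```

```text
pics
{'time': 0.0, 'qpos': array([-8.77428676e-01,  3.85519195e-01,  6.64679335e-03, -5.28963095e-04,
       -1.19398709e+00, -2.58590586e-01]), 'joint_vel': array([-0.00197326,  0.00045675, -0.0015765 ,  0.00072337,  0.00138153,
       -0.00040426]), 'joint_torque': array([-7.23030935e-04, -3.90668428e+01,  1.87405658e+01,  4.21986222e+00,
        1.10724889e-02, -2.10218036e-04]), 'tool_pos': array([ 0.26302449, -0.56630164,  0.22148591]), 'tcp_rot': array([ 0.69029909, -0.15171358,  0.69065855,  0.15316959]), 'contact_force': array([ 2.28958038, -0.25382621,  0.46028281]), 'torque': array([ 0.00935672,  0.00876276, -0.01447056]), 'width': 0.08707614783511138}
0.0187
scene [[480.25154102   0.         257.18323481]
 [  0.         480.25154102 191.84895616]
 [  0.           0.           1.        ]] [-0.09844303  0.          0.          0.          0.        ] [ 0.68580612  2.75491075 -0.8984155 ] [ 0.43630279 -0.12881056  1.53706487]
top [[420.13786023   0.         259.72776247]
 [  0.         420.13786023 188.90067538]
 [  0.           0.           1.        ]] [-0.02115021  0.          0.          0.          0.        ] [ 2.19118934 -2.14556537  0.11367619] [-0.02506403  0.53379543  1.51804721]
wrist [[276.41086533   0.         255.14238259]
 [  0.         276.41086533 194.80931509]
 [  0.           0.           1.        ]] [-0.04800637  0.          0.          0.          0.        ] [-1.61112796 -2.52595764 -0.31252172] [ 0.62341689 -0.02893479  0.39015922]
```

View pics/scene0.png

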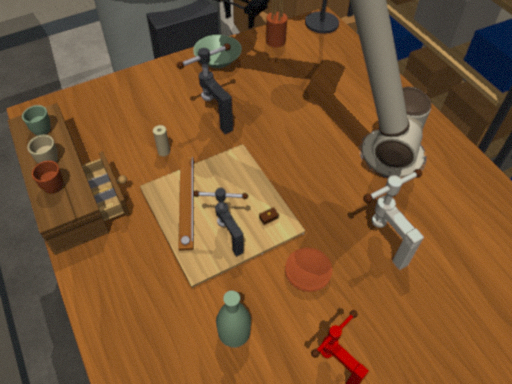

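View pics/top0.png

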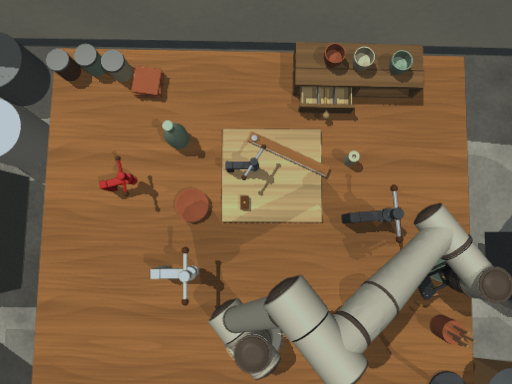

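View pics/wrist0.png

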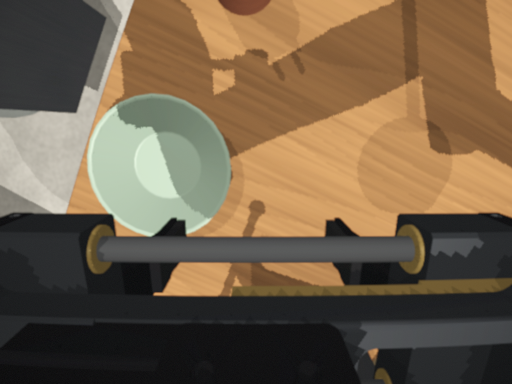

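The candidates in the top view are:
- the dark clamp on the board at (250,165)
- a larger dark one at (385,215)
- a red one at (120,180)
- a white one at (180,273)

The meant one is the smaller dark clamp, which stands on the board. I'll confirm this in enlarged crops.

```bash
cat > h.py <<'E'
import numpy as np, cv2
from scipy.spatial.transform import Rotation as R
def cam(d):
    return dict(K=np.array(d["camera_matrix"]),D=np.array(d["D"],float),r=np.array(d["rvec"],float).reshape(3),t=np.array(d["tvec"],float).reshape(3))
def ray(c,uv):
    p=cv2.undistortPoints(np.array([[uv]],float),c["K"],c["D"])[0,0]
    M=cv2.Rodrigues(c["r"])[0]; d=M.T@np.array([p[0],p[1],1]); return -M.T@c["t"],d/np.linalg.norm(d)
def atz(c,uv,z):
    o,d=ray(c,uv); return o+d*(z-o[2])/d[2]
def tri(prs):
    A=np.zeros((3,3));b=np.zeros(3);rs=[ray(c,u) for c,u in prs]
    for o,d in rs:
        P=np.eye(3)-np.outer(d,d);A+=P;b+=P@o
    x=np.linalg.solve(A,b); return x,[np.linalg.norm((np.eye(3)-np.outer(d,d))@(x-o)) for o,d in rs]
def proj(c,X): return cv2.projectPoints(np.array(X,float).reshape(-1,1,3),c["r"],c["t"],c["K"],c["D"])[0][:,0]
def crop(img,x0,y0,x1,y1,f,name):
    im=cv2.resize(img[y0:y1,x0:x1],None,fx=f,fy=f,interpolation=cv2.INTER_CUBIC)
    for x in range((x0+9)//10*10,x1,10):
        cv2.line(im,((x-x0)*f,0),((x-x0)*f,8 if x%50 else 20),(255,255,0),1)
        if x%20==0: cv2.putText(im,str(x),((x-x0)*f,20),0,.4,(255,255,0),1)
    for y in range((y0+9)//10*10,y1,10):
        cv2.line(im,(0,(y-y0)*f),(8,(y-y0)*f),(255,255,0),1)
        if y%20==0: cv2.putText(im,str(y),(8,(y-y0)*f+4),0,.4,(255,255,0),1)
    cv2.imwrite(name,im)
E
python3 - <<'E'
from h import *
from workcell import vision
import pickle
C={}
for n in ["scene","top"]:
    C[n]=cam(vision.get_image(n))
pickle.dump(C,open("C.pkl","wb"))
crop(cv2.imread("pics/top0.png"),212,120,372,232,5,"pics/topc.png")
crop(cv2.imread("pics/scene0.png"),135,115,310,285,4,"pics/scc.png")
E
```

```text
(no output)
```

View pics/topc.png

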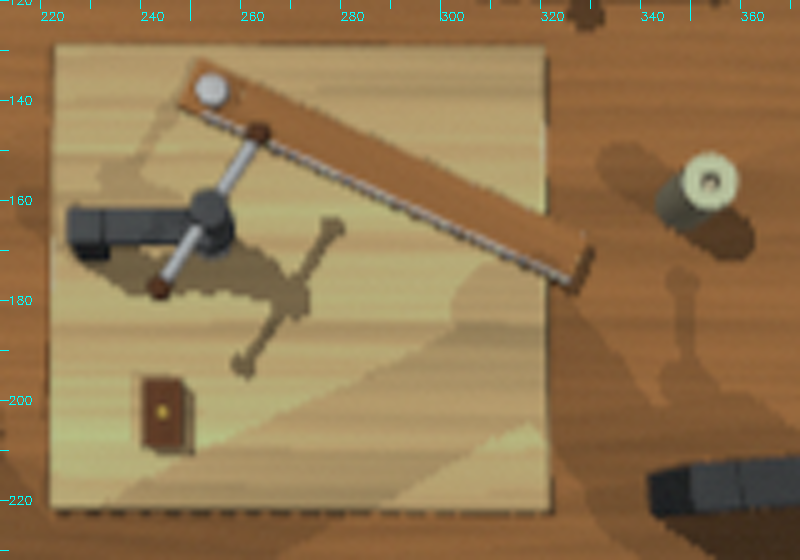

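View pics/scc.png

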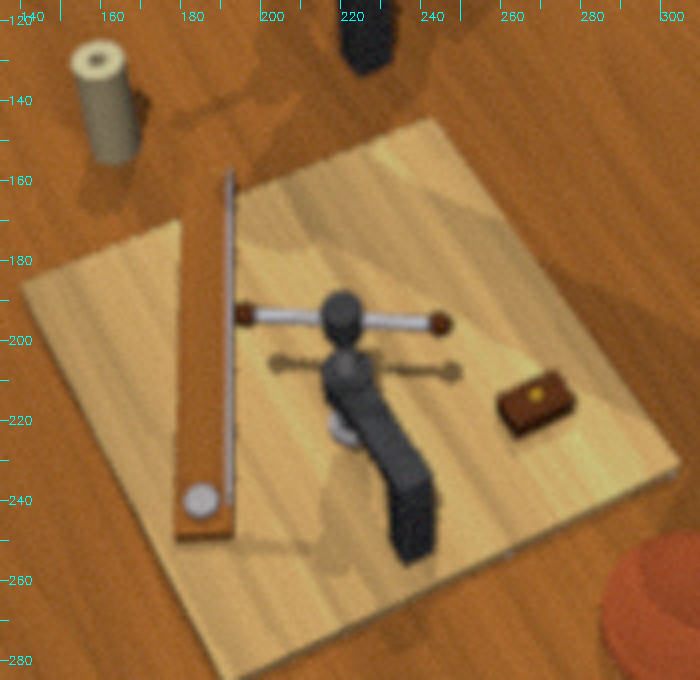

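```bash
cat > m.py <<'E'
from h import *
import pickle
C=pickle.load(open("C.pkl","rb"));T,S=C["top"],C["scene"]
E
python3 - <<'E'
from m import *
np.set_printoptions(precision=4,suppress=True)
tc=lambda x,y:(212+x/5-.4,120+y/5-.4)
sc=lambda x,y:(135+x/4-.4,115+y/4-.4)
B=[atz(T,tc(*p),.015) for p in [(55,44),(546,44),(548,510),(50,512)]]
print("board corners",*B); 
ex=B[0]-B[3]; ex2=B[1]-B[2]; print("lens",np.linalg.norm(ex),np.linalg.norm(B[1]-B[0]),"yaw x",np.arctan2(ex[1],ex[0]),np.arctan2(ex2[1],ex2[0]))
ey=B[0]-B[1];ey2=B[3]-B[2];print("yaw y",[np.arctan2(e[1],e[0])-np.pi/2 for e in (ey,ey2)])
print("scene board", *[atz(S,sc(*p),.015) for p in [(22,285),(434,117),(680,465),(230,682)]])
print("pin",atz(T,tc(211,88),.039),atz(S,sc(201,500),.039),tri([(T,tc(211,88)),(S,sc(201,500))]))
print("free",atz(T,tc(581,262),.029))
a=tri([(T,tc(258,132)),(S,sc(245,314))]);b=tri([(T,tc(158,288)),(S,sc(439,324))]);print("ends",a,b,"mid",(a[0]+b[0])/2,"len",np.linalg.norm(a[0]-b[0]))
print("stop top face",[atz(T,tc(*p),.039) for p in [(143,378),(186,378),(186,445),(143,445)]])
print("post",atz(T,tc(711,183),.1),"bottle base? scene top",tri([(T,(168,126)),(S,(232,298))]),"saucer",atz(T,(191,205),.03))
E
```

```text
board corners [0.7617 0.1308 0.015 ] [ 0.7697 -0.2393  0.015 ] [ 0.4193 -0.2427  0.015 ] [0.4101 0.1239 0.015 ]
lens 0.35166684730987063 0.37019167125967395 yaw x 0.019752025351300165 0.00986216600128255
yaw y [np.float64(0.02161725140667614), np.float64(0.02490106097787992)]
scene board [ 0.7664 -0.2338  0.015 ] [ 0.4175 -0.2401  0.015 ] [0.414  0.1285 0.015 ] [0.7583 0.1338 0.015 ]
pin [0.7249 0.0121 0.039 ] [0.724  0.0136 0.039 ] (array([0.7245, 0.0125, 0.038 ]), [np.float64(0.0007248158806711148), np.float64(0.0007248158806712074)])
free [ 0.6022 -0.264   0.029 ]
ends (array([ 0.6641, -0.0219,  0.1705]), [np.float64(0.0011432951328826867), np.float64(0.001143295132882689)]) (array([0.5575, 0.0424, 0.1698]), [np.float64(0.00019512045129997963), np.float64(0.0001951204513001602)]) mid [0.6108 0.0102 0.1701] len 0.12454698917745866
stop top face [array([0.5084, 0.0569, 0.039 ]), array([0.5091, 0.0255, 0.039 ]), array([0.4602, 0.0244, 0.039 ]), array([0.4596, 0.0556, 0.039 ])]
post [ 0.6501 -0.3444  0.1   ] bottle base? scene top (array([0.7166, 0.2933, 0.2104]), [np.float64(0.00074966106065265), np.float64(0.000749661060652644)]) saucer [0.4694 0.2364 0.03  ]
```

```bash
cat >> h.py <<'E'
def toolR(s):
    q=s["tcp_rot"]; return R.from_quat([q[1],q[2],q[3],q[0]]).as_matrix()
E
python3 - <<'E'
from m import *
from workcell import monitor,vision
np.set_printoptions(precision=4,suppress=True)
s=monitor.sense();M=toolR(s);print("tool axes in cols\n",M)
w=cam(vision.get_image("wrist"));W=cv2.Rodrigues(w["r"])[0];o=-W.T@w["t"]
print("cam in tool",M.T@(o-s["tool_pos"]));print("cam axes in tool (rows x,y,z)\n",W@M)
pin=np.array([.7245,.0125]);f=np.array([.602,-.264]);d=(f-pin)/np.linalg.norm(f-pin);n=np.array([-d[1],d[0]])
for r in(.2,.22,.25):print(r,pin+d*r+n*(.02+.025),np.degrees(np.arctan2(d[1],d[0])))
print("n",n)
E
```

```text
tool axes in cols
 [[-0.0005 -0.4212  0.907 ]
 [ 0.0009  0.907   0.4212]
 [-1.      0.001  -0.0001]]
cam in tool [-0.1625  0.0004 -0.066 ]
cam axes in tool (rows x,y,z)
 [[-0.0004  1.     -0.0009]
 [-0.2423  0.0008  0.9702]
 [ 0.9702  0.0006  0.2423]]
0.2 [ 0.6846 -0.1886] -113.89516141507038
0.22 [ 0.6765 -0.2069] -113.89516141507038
0.25 [ 0.6644 -0.2343] -113.89516141507038
n [ 0.9143 -0.4051]
```

```bash
python3 - <<'E'
from m import *
np.set_printoptions(precision=4,suppress=True)
print("big ends",tri([(T,(394,188)),(S,(181,64))]),tri([(T,(398,238)),(S,(223,47))]),"post",tri([(T,(346,217)),(S,(227,129))]))
E
python3 -m crank '-4 0 0 0 0 0 0;-4 0 0 0 0 0 0;-4 0 0 0 0 0 0;-3 0 0 0 0 0 0'
```

```text
big ends (array([ 0.5233, -0.4431,  0.2291]), [np.float64(0.002198129441705753), np.float64(0.002198129441705988)]) (array([ 0.3693, -0.4585,  0.2259]), [np.float64(0.0038830410961090633), np.float64(0.003883041096109184)]) post (array([ 0.4345, -0.3334,  0.006 ]), [np.float64(0.004673865343683659), np.float64(0.004673865343683737)])
time: 0.63
tool_pos: [0.2631, -0.5672, 0.3766]
tcp_rot: [0.691, -0.154, 0.69, 0.151]
contact_force: [0.9, -0.9, 0.1]
width: 0.0679
```

```bash
python3 -m crank '0 1.1 3.8 0 0 0 0;0 1.1 3.8 0 0 0 0;0 1.1 3.8 0 0 0 0;0 1.1 3.8 0 0 0 0;0 1.1 3.8 0 0 0 0;0 1.1 3.8 0 0 0 0;0 1.1 3.8 0 0 0 0'; python3 -m crank '0 1.1 3.8 0 0 0 0;0 1.1 3.8 0 0 0 0;0 1.1 3.8 0 0 0 0;0 1.1 3.8 0 0 0 0;0 1.1 3.8 0 0 0 0;0 1.1 3.8 0 0 0 0;0 1.1 3.8 0 0 0 0'
```

```text
time: 1.22
tool_pos: [0.4732, -0.3834, 0.3728]
tcp_rot: [0.691, -0.153, 0.69, 0.152]
contact_force: [0.5, -1.1, 0.4]
width: 0.0216
time: 1.8
tool_pos: [0.682, -0.2015, 0.3726]
tcp_rot: [0.69, -0.153, 0.69, 0.153]
contact_force: [0.0, -0.4, -0.4]
width: 0.0004
```

```bash
python3 -m crank '4 0 0 0 0 0 0;4 0 0 0 0 0 0;4 0 0 0 0 0 0;4 0 0 0 0 0 0;4 0 0 0 0 0 0;4 0 0 0 0 0 0;4 0 0 0 0 0 0;1.5 0 0 0 0 0 0';python3 -m crank '0 0 0 0 0 0 0;0 0 0 0 0 0 0'
python3 - <<'E'
from workcell import vision
import cv2
for n in ["scene","wrist"]:
    cv2.imwrite(f"pics/{n}1.png",vision.get_image(n)["color"])
E
```

```text
time: 2.47
tool_pos: [0.6768, -0.2021, 0.0702]
tcp_rot: [0.687, -0.15, 0.694, 0.154]
contact_force: [-1.3, -0.4, -0.7]
width: 0.0006
time: 2.63
tool_pos: [0.6809, -0.2032, 0.0769]
tcp_rot: [0.69, -0.153, 0.691, 0.153]
contact_force: [0.5, 0.4, 0.4]
width: 0.0006
```

View pics/scene1.png

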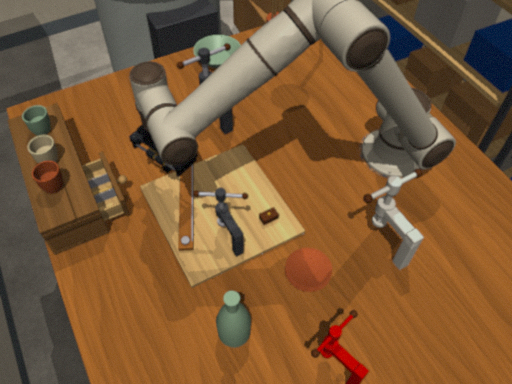

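View pics/wrist1.png

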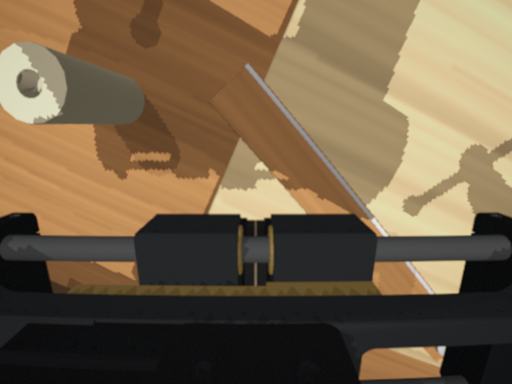

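Wrist view: the batten's free end runs from (248,66) to (213,98), and the kiln post is at (28,85). The closed fingers are on the far (+x) side of the batten. I'll check the free end against the measured line.

```bash
python3 - <<'E'
from m import *
from workcell import vision,monitor
w=cam(vision.get_image("wrist"));s=monitor.sense();np.set_printoptions(precision=4,suppress=True)
a=atz(w,(248,66),.029);b=atz(w,(213,98),.029);c=(a+b)/2;pin=np.array([.7245,.0125,.029])
print(a,b,np.linalg.norm(a-b),"r",np.linalg.norm(c-pin),c)
d=(c-pin)[:2];d/=np.linalg.norm(d);n=np.array([-d[1],d[0]]);t=s["tool_pos"][:2]-pin[:2];print("r",t@d,"off",t@n,"ang",np.degrees(np.arctan2(d[1],d[0])))
E
```

```text
[ 0.5867 -0.2534  0.029 ] [ 0.6176 -0.2675  0.029 ] 0.03398852425454837 r 0.2990997440124704 [ 0.6022 -0.2604  0.029 ]
r 0.21405962949033955 off 0.05014066286921897 ang -114.13993224007142
```

```bash
python3 -m crank '2.5 0 0 0 0 0 0;2 0 0 0 0 0 0;1 0 0 0 0 0 0;0 0 0 0 0 0 0'
cat > arc.py <<'E'
from m import *
from workcell import monitor
import sys
np.set_printoptions(precision=2,suppress=True)
s=monitor.sense();M=toolR(s);pin=np.array([.7245,.0125]);p=s["tool_pos"].copy()
a0,a1,N,r0,r1,off=map(float,sys.argv[1:7]);N=int(N)
for k in range(1,N+1):
    a=np.radians(a0+(a1-a0)*k/N);r=r0+(r1-r0)*k/N
    d=np.array([np.cos(a),np.sin(a)]);n=np.array([-d[1],d[0]])
    q=np.append(pin+r*d+off*n,.022);print(M.T@(q-p)*100,q.round(3));p=q
E
python3 arc.py -114 -176 24 .214 .25 .036
```

```text
time: 3.12
tool_pos: [0.68, -0.2029, 0.0213]
tcp_rot: [0.69, -0.152, 0.691, 0.153]
contact_force: [-0.0, -0.4, 0.5]
width: 0.0003
[-0.06  1.42 -1.51] [ 0.66 -0.2   0.02]
[ 0.    0.59 -0.84] [ 0.65 -0.2   0.02]
[ 0.    0.63 -0.82] [ 0.64 -0.19  0.02]
[ 0.    0.67 -0.79] [ 0.63 -0.19  0.02]
[ 0.    0.71 -0.76] [ 0.62 -0.19  0.02]
[ 0.    0.75 -0.73] [ 0.61 -0.18  0.02]
[ 0.    0.79 -0.7 ] [ 0.6  -0.18  0.02]
[ 0.    0.83 -0.67] [ 0.59 -0.17  0.02]
[ 0.    0.86 -0.63] [ 0.58 -0.17  0.02]
[ 0.    0.9  -0.59] [ 0.57 -0.16  0.02]
[ 0.    0.93 -0.55] [ 0.56 -0.16  0.02]
[ 0.    0.96 -0.51] [ 0.56 -0.15  0.02]
[ 0.    0.99 -0.47] [ 0.55 -0.14  0.02]
[ 0.    1.02 -0.43] [ 0.54 -0.14  0.02]
[ 0.    1.04 -0.38] [ 0.53 -0.13  0.02]
[ 0.    1.06 -0.33] [ 0.52 -0.12  0.02]
[ 0.    1.08 -0.28] [ 0.52 -0.11  0.02]
[ 0.    1.1  -0.23] [ 0.51 -0.1   0.02]
[ 0.    1.12 -0.18] [ 0.5  -0.09  0.02]
[ 0.    1.13 -0.13] [ 0.5  -0.08  0.02]
[ 0.    1.14 -0.08] [ 0.49 -0.07  0.02]
[ 0.    1.15 -0.03] [ 0.49 -0.06  0.02]
[0.   1.16 0.03] [ 0.48 -0.05  0.02]
[0.   1.16 0.08] [ 0.48 -0.04  0.02]
```

```bash
python3 -m crank '0 0.7 -0.75 0 0 0 0;0 0.7 -0.75 0 0 0 0;0 0.6 -0.85 0 0 0 0;0 0.63 -0.82 0 0 0 0;0 0.67 -0.79 0 0 0 0;0 0.7 -0.76 0 0 0 0;0 0.75 -0.73 0 0 0 0;0 0.8 -0.7 0 0 0 0'; python3 -m crank '0 0.83 -0.67 0 0 0 0;0 0.86 -0.63 0 0 0 0;0 0.9 -0.6 0 0 0 0;0 0.93 -0.55 0 0 0 0;0 0.96 -0.5 0 0 0 0;0 1 -0.47 0 0 0 0;0 1 -0.43 0 0 0 0;0 1.04 -0.38 0 0 0 0'
python3 - <<'E'
from workcell import vision
import cv2
for n in ["scene","wrist"]:
    cv2.imwrite(f"pics/{n}2.png",vision.get_image(n)["color"])
E
```

```text
time: 3.78
tool_pos: [0.6036, -0.1788, 0.0253]
tcp_rot: [0.692, -0.153, 0.689, 0.152]
contact_force: [0.1, 0.7, 0.2]
width: 0.0005
time: 4.45
tool_pos: [0.533, -0.1279, 0.0244]
tcp_rot: [0.692, -0.153, 0.689, 0.152]
contact_force: [0.8, 0.2, 0.0]
width: 0.0003
```

View pics/wrist2.png

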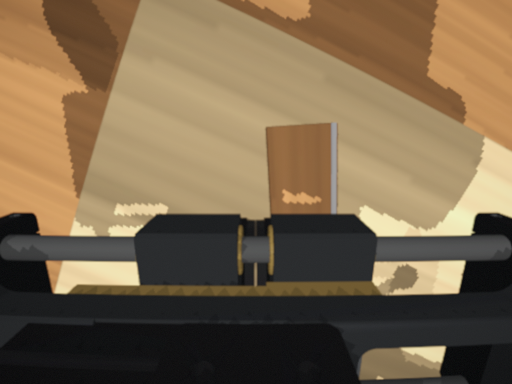

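View pics/scene2.png

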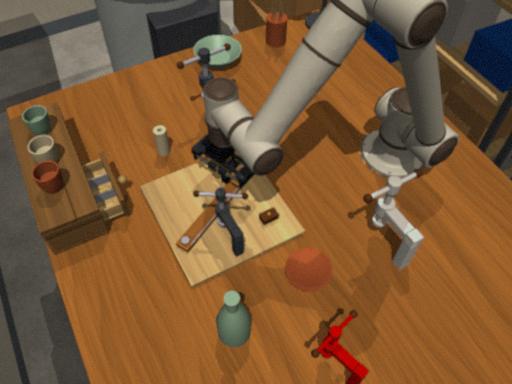

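The batten swings with the finger; in the wrist view its end is at (267–337,125). I'll continue the arc.

```bash
python3 -m crank '0 1.06 -0.33 0 0 0 0;0 1.08 -0.28 0 0 0 0;0 1.1 -0.23 0 0 0 0;0 1.12 -0.18 0 0 0 0;0 1.13 -0.13 0 0 0 0;0 1.14 -0.08 0 0 0 0;0 1 -0.03 0 0 0 0;0 0.8 0 0 0 0 0'
cat > shot.py <<'E'
import sys,cv2
from workcell import vision
for n in sys.argv[2:]:
    cv2.imwrite(f"pics/{n}{sys.argv[1]}.png",vision.get_image(n)["color"])
E
python3 shot.py 3 wrist scene
```

```text
time: 5.22
tool_pos: [0.4841, -0.0559, 0.0226]
tcp_rot: [0.69, -0.153, 0.691, 0.153]
contact_force: [0.6, -0.4, -0.0]
width: 0.0005
```

View pics/wrist3.png

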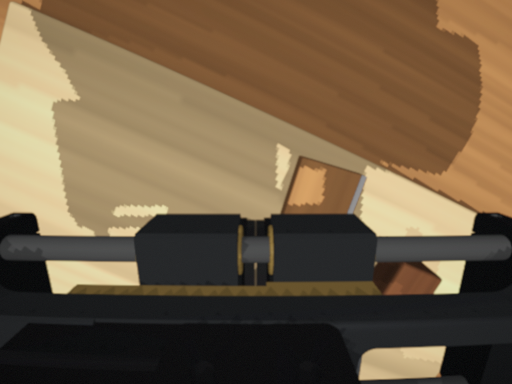

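View pics/scene3.png

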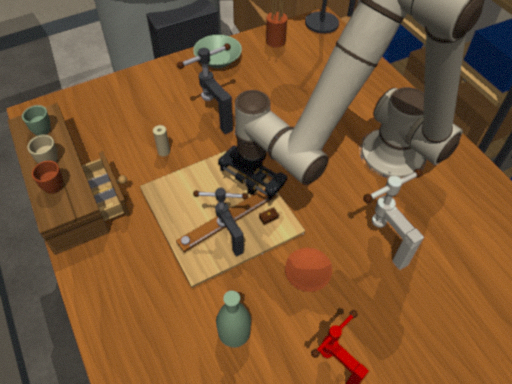

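```bash
python3 -m crank '0 0.6 0.28 0 0 0 0;0 0.6 0.28 0 0 0 0;0 0.45 0.2 0 0 0 0;0 0 0 0 0 0 0'; python3 -m crank '0 0.3 0.14 0 0 0 0;0 0 0 0 0 0 0';python3 -m crank '0 0.2 0.1 0 0 0 0;0 0 0 0 0 0 0'; python3 -m crank '0 0.2 0.1 0 0 0 0;0 0 0 0 0 0 0'
```

```text
time: 5.65
tool_pos: [0.485, -0.0382, 0.0225]
tcp_rot: [0.691, -0.153, 0.69, 0.153]
contact_force: [0.5, -0.4, -0.1]
width: 0.0005
time: 5.82
tool_pos: [0.4849, -0.0353, 0.0225]
tcp_rot: [0.69, -0.153, 0.69, 0.153]
contact_force: [0.6, 0.6, -0.5]
width: 0.0004
time: 5.98
tool_pos: [0.4848, -0.0333, 0.0225]
tcp_rot: [0.69, -0.152, 0.691, 0.152]
contact_force: [-0.1, -0.1, -0.4]
width: 0.0005
time: 6.15
tool_pos: [0.4848, -0.031, 0.0225]
tcp_rot: [0.69, -0.153, 0.691, 0.153]
contact_force: [-0.4, -0.3, 0.4]
width: 0.0004
```

```bash
for i in 1; do python3 -m crank '0 0.2 0.1 0 0 0 0;0 0 0 0 0 0 0'; done;  python3 -m crank '0 0.2 0.1 0 0 0 0;0 0 0 0 0 0 0'; python3 shot.py 4 wrist
```

```text
time: 6.32
tool_pos: [0.4849, -0.0287, 0.0226]
tcp_rot: [0.69, -0.153, 0.69, 0.153]
contact_force: [-1.2, -0.9, 0.8]
width: 0.0009
time: 6.48
tool_pos: [0.485, -0.0264, 0.0226]
tcp_rot: [0.69, -0.153, 0.69, 0.153]
contact_force: [-0.3, -1.2, 0.2]
width: 0.0003
```

View pics/wrist4.png

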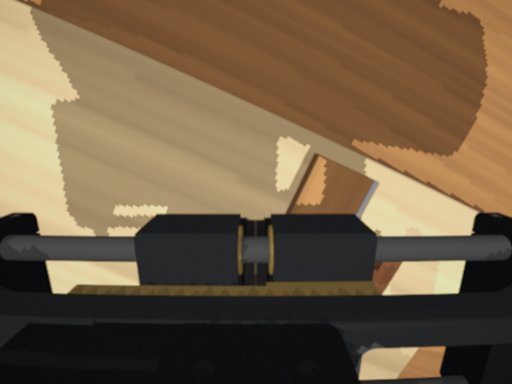

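```bash
python3 -m crank '0 0.15 0.07 0 0 0 0;0 0 0 0 0 0 0';python3 -m crank '0 0.15 0.07 0 0 0 0;0 0 0 0 0 0 0';python3 -m crank '0 0.15 0.07 0 0 0 0;0 0 0 0 0 0 0'
```

```text
time: 6.7
tool_pos: [0.485, -0.0248, 0.0226]
tcp_rot: [0.69, -0.153, 0.69, 0.153]
contact_force: [0.3, 0.0, -0.1]
width: 0.0004
time: 6.87
tool_pos: [0.485, -0.0237, 0.0226]
tcp_rot: [0.69, -0.153, 0.691, 0.152]
contact_force: [0.9, -3.8, 0.3]
width: 0.0001
time: 7.03
tool_pos: [0.4849, -0.0232, 0.0227]
tcp_rot: [0.69, -0.153, 0.691, 0.152]
contact_force: [2.0, -10.6, -0.8]
width: 0.0003
```

The stop reaction is about 10 N at y −0.023, so the batten is flush. I'll back off, rise and look.

```bash
python3 -m crank '0 -1.5 -0.7 0 0 0 0;0 -1.8 -0.8 0 0 0 0;0 -1 -0.5 0 0 0 0;-2 0 -1 0 0 0 0;-4 0 -2 0 0 0 0;-4 0 -2 0 0 0 2;-4 0 -2 0 0 0 4;-4 0 -2 0 0 0 6'; python3 -m crank '-3 0 -2 0 0 0 6;-1 0 -2 0 0 0 6;0 0 0 0 0 0 6;0 0 0 0 0 0 6'; python3 shot.py 5 wrist scene top
python3 - <<'E'
from h import *
crop(cv2.imread("pics/top5.png"),212,120,372,232,5,"pics/topc5.png")
crop(cv2.imread("pics/scene5.png"),160,165,300,275,5,"pics/scc5.png")
E
```

```text
time: 7.7
tool_pos: [0.4072, -0.105, 0.1933]
tcp_rot: [0.691, -0.152, 0.69, 0.153]
contact_force: [1.8, 1.1, 1.1]
width: 0.013
time: 8.03
tool_pos: [0.3718, -0.1216, 0.2324]
tcp_rot: [0.692, -0.152, 0.689, 0.152]
contact_force: [-0.8, 0.3, 0.3]
width: 0.0394
```

View pics/wrist5.png

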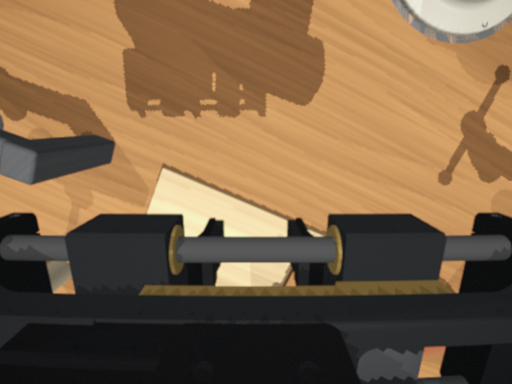

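View pics/topc5.png

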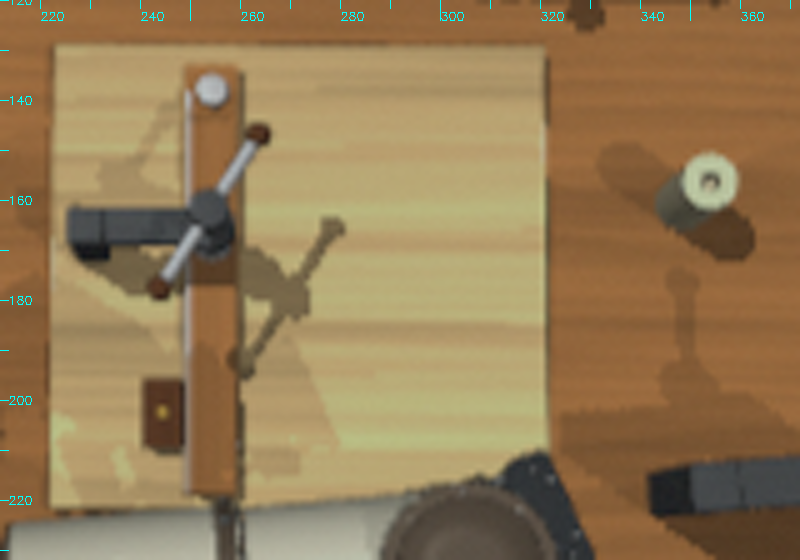

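View pics/scc5.png

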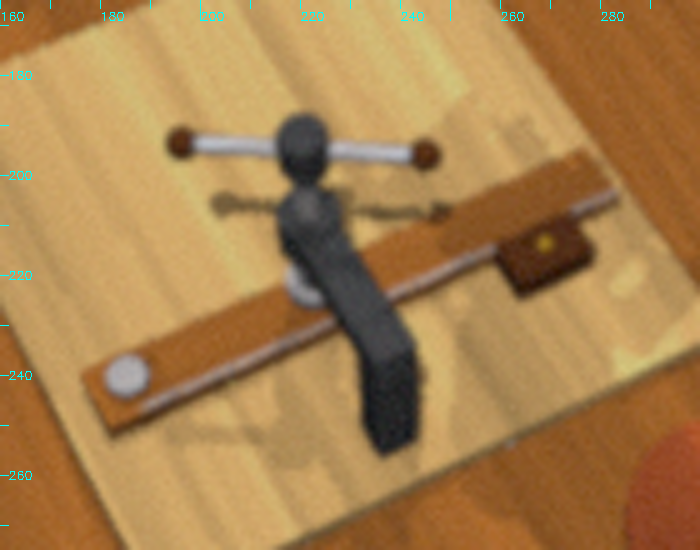

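```bash
python3 - <<'E'
from m import *
from workcell import monitor
s=monitor.sense();print(s["qpos"].round(3),toolR(s)[:,1].round(3))
im=cv2.imread("pics/scene5.png");x0,y0,f=200,180,14
c=cv2.resize(im[y0:y0+55,x0:x0+50],None,fx=f,fy=f,interpolation=cv2.INTER_CUBIC)
out=[]
for z in (.038,.043,.048):
    k=c.copy();t=np.linspace(0,6.28,60)
    for zz,col in((z,(0,255,0)),(z+.008,(0,255,255))):
        P=np.c_[.6108+.016*np.cos(t),.0102+.016*np.sin(t),zz+0*t]
        q=((proj(S,P)-[x0,y0]+.5)*f).astype(int);cv2.polylines(k,[q],True,col,1)
    q=((proj(S,[[.6108,.0102,.170]])-[x0,y0]+.5)*f).astype(int)[0];cv2.circle(k,tuple(map(int,q)),3,(0,0,255),-1)
    out.append(k[380:770,100:480])
cv2.imwrite("pics/foot.png",cv2.resize(np.hstack([c[380:770,100:480]]+out),None,fx=.52,fy=.52) if 0 else np.vstack([np.hstack([c[480:770,100:480],out[0][100:]]),np.hstack([out[1][100:],out[2][100:]])]))
E
```

```text
[ 0.105 -0.035 -0.497 -0.    -1.111 -1.241] [-0.421  0.907  0.001]
```

View pics/foot.png

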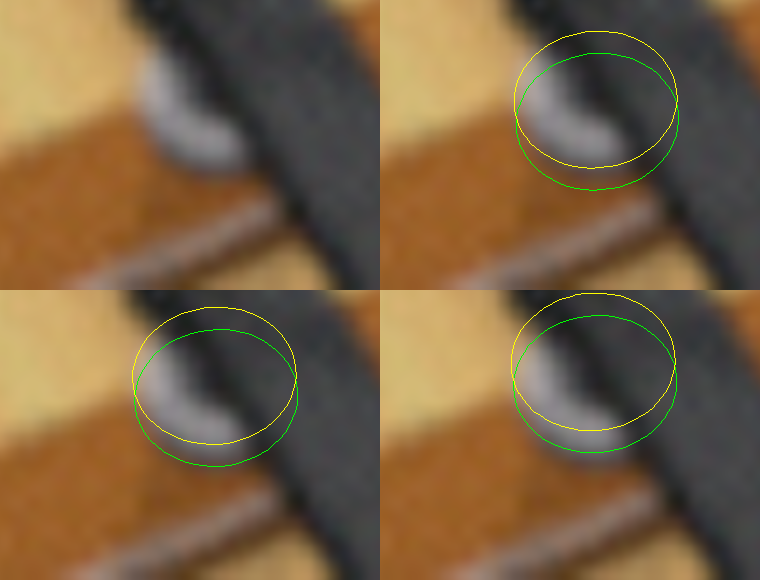

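The foot's lower edge fits z ≈ 0.0445, so touch is about 15.5 mm of travel away, or about 280°. The batten is flush. Next I'll turn the tool so the jaws straddle the bar at the hub, with its last joint well up its range.

```bash
python3 -m crank '-0.5 0 0 -1.15 0 0 6;-0.5 0 0 -1.15 0 0 6;-0.5 0 0 -1.15 0 0 6;-0.5 0 0 -1.15 0 0 6;-0.5 0 0 -1.15 0 0 6;-0.5 0 0 -1.15 0 0 6'; python3 -m crank '0 0 0 -1.15 0 0 6;0 0 0 -1.15 0 0 6;0 0 0 -1.15 0 0 6;0 0 0 -1.15 0 0 6;0 0 0 -1.15 0 0 6;0 0 0 -1.15 0 0 6'; python3 -m crank '0 0 0 -1.15 0 0 6;0 0 0 -1.15 0 0 6;0 0 0 -1.15 0 0 6;0 0 0 -1.15 0 0 6;0 0 0 -1.15 0 0 6;0 0 0 -1 0 0 6;0 0 0 0 0 0 6'
cat > rel.py <<'E'
from m import *
from workcell import monitor
import sys
np.set_printoptions(precision=4,suppress=True)
s=monitor.sense();M=toolR(s);print("yaw",np.degrees(np.arctan2(M[1,1],M[0,1])),"down",M[:,0],"q",s["qpos"].round(3),"F",s["contact_force"],"T",s["torque"],"w",s["width"],"pos",s["tool_pos"])
if len(sys.argv)>3: print("rel cm",M.T@(np.array(list(map(float,sys.argv[1:4])))-s["tool_pos"])*100)
E
python3 rel.py .6108 .0102 .26
```

```text
time: 8.68
tool_pos: [0.3724, -0.1212, 0.2604]
tcp_rot: [0.59, -0.388, 0.592, 0.389]
contact_force: [-1.0, -0.9, -0.3]
width: 0.0599
time: 9.18
tool_pos: [0.3724, -0.1212, 0.2602]
tcp_rot: [0.414, -0.571, 0.416, 0.573]
contact_force: [-0.4, 0.4, 0.8]
width: 0.06
time: 9.77
tool_pos: [0.3723, -0.1212, 0.2603]
tcp_rot: [0.193, -0.679, 0.193, 0.681]
contact_force: [-0.3, 0.3, 0.4]
width: 0.0599
yaw -121.65723611068644 down [-0.0032 -0.0001 -1.    ] q [ 0.105 -0.058 -0.441 -0.    -1.191  0.913] F [-0.346   0.3072  0.4137] T [-0.0957  0.1275  0.0229] w 0.059866236114166915 pos [ 0.3723 -0.1212  0.2603]
rel cm [ -0.0501 -23.7025 -13.3994]
```

```bash
python3 -m crank '0 -3.4 -1.9 0 0 0 6;0 -3.4 -1.9 0 0 0 6;0 -3.4 -1.9 0 0 0 6;0 -3.4 -1.9 0 0 0 6;0 -3.4 -1.9 0 0 0 6;0 -3.4 -1.9 0 0 0 6;0 -3.3 -2 0 0 0 6;0 0 0 0 0 0 6'; python3 rel.py .6108 .0102 .20; python3 shot.py 6 wrist scene;  python3 rel.py .6108 .0102 .165
```

```text
time: 10.43
tool_pos: [0.6158, 0.0126, 0.257]
tcp_rot: [0.193, -0.679, 0.194, 0.681]
contact_force: [0.1, 0.6, 0.9]
width: 0.0598
yaw -121.79668239321062 down [-0.0032 -0.0012 -1.    ] q [ 0.283  0.35   0.042  0.    -1.266  0.733] F [0.1244 0.6074 0.9283] T [-0.1184  0.1433  0.0195] w 0.059762345592687956 pos [0.6158 0.0126 0.257 ]
rel cm [5.7013 0.4487 0.285 ]
yaw -121.85124762321684 down [-0.005  -0.0011 -1.    ] q [ 0.281  0.343  0.035 -0.    -1.268  0.734] F [-0.8876  0.7545 -0.1978] T [-0.078   0.1938 -0.046 ] w 0.0599734775834181 pos [0.6115 0.0103 0.2584]
rel cm [9.3401 0.0132 0.0169]
```

View pics/wrist6.png

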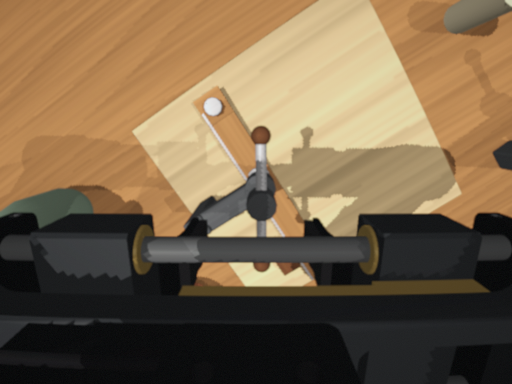

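View pics/scene6.png

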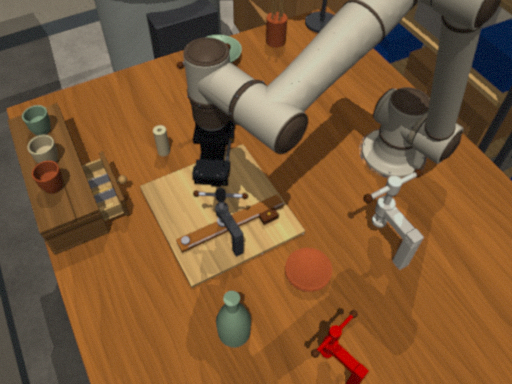

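Wrist view: the bar runs straight up the image, with balls at (261,135) and (261,265) and the hub top at (261,203). The jaws straddle it.

```bash
python3 - <<'E'
from m import *
from workcell import monitor,vision
w=cam(vision.get_image("wrist"));s=monitor.sense();M=toolR(s)
for u,z in(((261,203),.185),((261,135),.17),((261,265),.17)):
    p=atz(w,u,z);print(p.round(4),(M.T@(p-s["tool_pos"])*100).round(2))
E
```

```text
[0.6075 0.0065 0.185 ] [7.45 0.42 0.08]
[ 0.6572 -0.0244  0.17  ] [ 8.93  0.42 -5.77]
[0.5484 0.0422 0.17  ] [8.97 0.5  6.98]
```

```bash
python3 -m crank '3 0.1 0.1 0 0 0 6;3 0.1 0.1 0 0 0 6;2 0 0 0 0 0 6;1 0 0 0 0 0 6;0.5 0 0 0 0 0 6;0 0 0 0 0 0 6'; python3 shot.py 7 wrist scene; python3 rel.py
```

```text
time: 11.08
tool_pos: [0.6075, 0.0082, 0.1665]
tcp_rot: [0.194, -0.68, 0.194, 0.68]
contact_force: [0.7, -0.4, 0.5]
width: 0.0601
yaw -121.79705195988163 down [ 0.0029  0.0002 -1.    ] q [ 0.28   0.398 -0.114  0.001 -1.056  0.736] F [1.1846 0.2643 0.6369] T [-0.0687  0.1047  0.0374] w 0.05995108419158692 pos [0.6088 0.0085 0.1683]
```

View pics/wrist7.png

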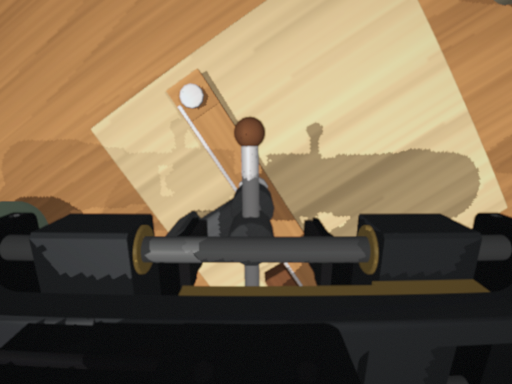

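```bash
python3 -m crank '0.5 0 0 0 0 0 3.5;0 0 0 0 0 0 0;0 0 0 0 0 0 0;0 0 0 0 0 0 0;0 0 0 0 0 0 0'; python3 rel.py
```

```text
time: 11.6
tool_pos: [0.6082, 0.0087, 0.1619]
tcp_rot: [-0.194, 0.68, -0.194, -0.68]
contact_force: [-0.3, 0.1, 0.1]
width: 0.0347
yaw -121.7851045344345 down [ 0.0006  0.0001 -1.    ] q [ 0.28   0.404 -0.122  0.    -1.044  0.736] F [-0.3335  0.0862  0.1001] T [-0.1154  0.1437  0.0189] w 0.034665383657347525 pos [0.6082 0.0087 0.1619]
```

```bash
python3 -m crank '0 0 0 0 0 0 0;0 0 0 0 0 0 0;0 0 0 0 0 0 0;0 0 0 0 0 0 0'; python3 rel.py; python3 -m crank '0.033 0 0 1 0 0 0;0.033 0 0 1 0 0 0';python3 rel.py;python3 -m crank '0.033 0 0 1 0 0 0;0.033 0 0 1 0 0 0';python3 rel.py
```

```text
time: 11.93
tool_pos: [0.6092, 0.0101, 0.1619]
tcp_rot: [-0.194, 0.681, -0.192, -0.679]
contact_force: [2.9, 4.8, -0.3]
width: 0.0272
yaw -121.75043023680736 down [ 0.003   0.0022 -1.    ] q [ 0.281  0.404 -0.121 -0.001 -1.042  0.736] F [ 2.9224  4.81   -0.3384] T [ 1.3933 -0.3484  0.0163] w 0.02715262628579985 pos [0.6092 0.0101 0.1619]
time: 12.1
tool_pos: [0.6092, 0.0102, 0.1612]
tcp_rot: [-0.266, 0.656, -0.264, -0.655]
contact_force: [2.6, 5.3, -0.4]
width: 0.0272
yaw -134.0034334501866 down [ 0.0031  0.002  -1.    ] q [ 0.281  0.405 -0.122 -0.001 -1.041  0.522] F [ 2.591   5.3432 -0.4325] T [ 1.3837 -0.3993  0.1354] w 0.02718179494427508 pos [0.6092 0.0102 0.1612]
time: 12.27
tool_pos: [0.6092, 0.0102, 0.1605]
tcp_rot: [-0.333, 0.625, -0.331, -0.624]
contact_force: [2.6, 5.7, -0.9]
width: 0.0271
yaw -146.0150792375501 down [ 0.003  0.002 -1.   ] q [ 0.281  0.405 -0.123 -0.001 -1.039  0.312] F [ 2.6043  5.7325 -0.9395] T [ 1.4342 -0.3793  0.1838] w 0.027116639888158572 pos [0.6092 0.0102 0.1605]
```

```bash
cat > tq.py <<'E'
from m import *
from workcell import monitor
s=monitor.sense();M=toolR(s);print("   yaw %.1f q6 %.2f Tz %.3f F %s z %.4f"%(np.degrees(np.arctan2(M[1,1],M[0,1])),s["qpos"][5],s["torque"][2],s["contact_force"].round(1),s["tool_pos"][2]))
E
python3 -m crank '0.033 -0.18 0.09 1 0 0 0;0.033 0 0 1 0 0 0;0.033 0 0 1 0 0 0;0.033 0 0 1 0 0 0'|tail -1; python3 tq.py;python3 -m crank '0.033 0 0 1 0 0 0;0.033 0 0 1 0 0 0;0.033 0 0 1 0 0 0;0.033 0 0 1 0 0 0'|tail -1; python3 tq.py; python3 -m crank '0.033 0 0 1 0 0 0;0.033 0 0 1 0 0 0;0.033 0 0 1 0 0 0;0.033 0 0 1 0 0 0'|tail -1; python3 tq.py;python3 -m crank '0.033 0 0 1 0 0 0;0.033 0 0 1 0 0 0;0.033 0 0 1 0 0 0;0.033 0 0 1 0 0 0'|tail -1; python3 tq.py; python3 shot.py 8 wrist
```

```text
width: 0.0272
   yaw -170.0 q6 -0.11 Tz 0.217 F [0.6 1.3 0.5] z 0.1592
width: 0.0269
   yaw 166.0 q6 -0.53 Tz 0.140 F [ 0.9  1.  -1.1] z 0.1579
width: 0.0271
   yaw 142.0 q6 -0.95 Tz 0.124 F [1.  0.5 1.1] z 0.1565
width: 0.0272
   yaw 118.0 q6 -1.37 Tz 0.119 F [1.2 0.5 0.5] z 0.1552
```

View pics/wrist8.png

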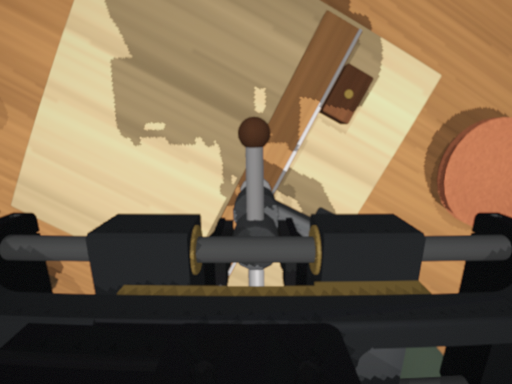

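No slip: the bar is still upright in the wrist view with its ball at (254,132). I'll continue.

```bash
python3 -m crank '0.033 0 0 1 0 0 0;0.033 0 0 1 0 0 0;0.033 0 0 1 0 0 0'|tail -1; python3 tq.py;python3 -m crank '0.033 0 0 1 0 0 0;0.033 0 0 1 0 0 0;0.033 0 0 1 0 0 0'|tail -1; python3 tq.py; python3 -m crank '0.033 0 0 1 0 0 0;0.033 0 0 1 0 0 0'|tail -1; python3 tq.py;python3 -m crank '0.033 0 0 1 0 0 0;0.033 0 0 1 0 0 0'|tail -1; python3 tq.py;python3 -m crank '0.033 0 0 1 0 0 0;0.033 0 0 1 0 0 0'|tail -1; python3 tq.py;python3 -m crank '0.033 0 0 1 0 0 0;0.033 0 0 1 0 0 0'|tail -1; python3 tq.py; python3 -m crank '0.033 0 0 1 0 0 0;0 0 0 0 0 0 0'|tail -1; python3 tq.py;
```

```text
width: 0.027
   yaw 100.1 q6 -1.68 Tz 0.174 F [ 1.5  0.4 -0.3] z 0.1542
width: 0.027
   yaw 82.1 q6 -1.99 Tz 0.162 F [ 0.7 -0.1 -0.2] z 0.1532
width: 0.0272
   yaw 70.1 q6 -2.20 Tz 0.161 F [ 2.1 -0.1 -1. ] z 0.1526
width: 0.0275
   yaw 58.1 q6 -2.41 Tz 0.108 F [ 0.7  0.7 -0.8] z 0.1519
width: 0.0272
   yaw 46.1 q6 -2.62 Tz 0.148 F [ 0.7 -0.  -1.1] z 0.1512
width: 0.0273
   yaw 34.1 q6 -2.83 Tz 0.130 F [1.3 0.2 0.3] z 0.1506
width: 0.0274
   yaw 28.2 q6 -2.93 Tz -0.182 F [1.9 0.2 0.1] z 0.1502
```

210° are done with Tz ≈ 0.13–0.17 throughout, so the foot hasn't touched yet. I'll release, rise and step back to view the foot from the robot side.

```bash
python3 -m crank '0 0 0 0 0 0 5;0 0 0 0 0 0 6;0 0 0 0 0 0 6;0 0 0 0 0 0 6;-2 0 0 0 0 0 6;-3 0 0 0 0 0 6;-3 0 0 0 0 0 6'|head -2; python3 -m crank '0 0 0 -1.15 0 0 6;0 0 0 -1.15 0 0 6;0 0 0 -1.15 0 0 6;0 0 0 -1.15 0 0 6;0 0 0 -1.15 0 0 6;0 0 0 -1.15 0 0 6;0 0 0 -1.15 0 0 6;0 0 0 -1.15 0 0 6'|head -2; python3 -m crank '0 0 -3 -1.15 0 0 6;0 0 -4 0 0 0 6;0 0 -4 0 0 0 6;0 0 -2 0 0 0 6;0 0 0 0 0 0 6'; python3 tq.py
```

```text
time: 15.57
tool_pos: [0.6081, 0.0102, 0.2301]
time: 16.23
tool_pos: [0.6088, 0.0104, 0.23]
time: 16.65
tool_pos: [0.475, 0.0127, 0.2306]
tcp_rot: [0.707, -0.002, 0.707, 0.003]
contact_force: [0.4, -0.3, -0.4]
width: 0.0603
   yaw 90.4 q6 -1.93 Tz 0.030 F [ 0.4 -0.3 -0.4] z 0.2306
```

```bash
python3 -m crank '0 0 0 0 -1.1 0 6;0 0 0 0 -1.1 0 6;0 0 0 0 -1.1 0 6;0 0 0 0 -1.1 0 6;0 0 0 0 -1.1 0 6;0 0 0 0 -1.1 0 6;0 0 0 0 -1.1 0 6;0 0 0 0 0 0 6'; python3 rel.py .48 .012 .14;python3 shot.py 9 wrist
```

```text
time: 17.32
tool_pos: [0.4913, -0.0097, 0.2519]
tcp_rot: [0.891, -0.01, 0.454, -0.023]
contact_force: [-0.4, -2.2, -0.5]
width: 0.0601
yaw 88.19517771501354 down [ 0.5863 -0.0495 -0.8086] q [ 0.306 -0.151 -0.976  0.982 -0.273 -2.791] F [-0.4082 -2.1782 -0.5147] T [-0.1153  1.2478 -0.0877] w 0.06013761859999062 pos [ 0.4913 -0.0097  0.2519]
rel cm [ 8.2729  2.5636 -7.4906]
```

View pics/wrist9.png

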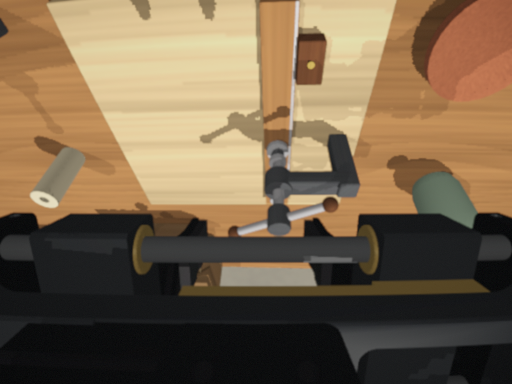

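```bash
python3 - <<'E'
import cv2
im=cv2.imread("pics/wrist9.png")[125:245,215:375]
cv2.imwrite("pics/w9c.png",cv2.rotate(cv2.resize(im,None,fx=5,fy=5,interpolation=cv2.INTER_CUBIC),cv2.ROTATE_180))
E
```

```text
(no output)
```

View pics/w9c.png

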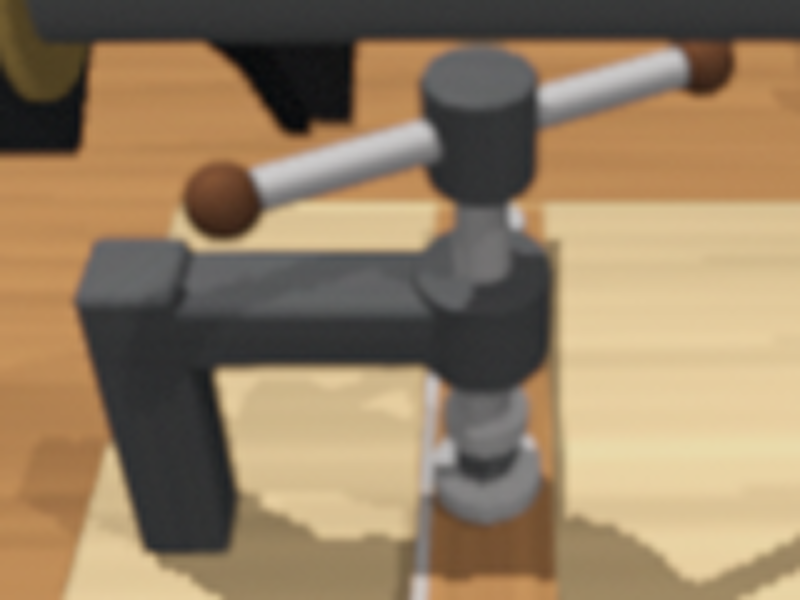

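```bash
cat > footz.py <<'E'
from m import *
np.set_printoptions(precision=2,suppress=True)
def run(w,axis,offs,ball,edge):
    t=np.linspace(0,2*np.pi,200)
    for z in np.arange(.029,.046,.002):
        P=np.c_[axis[0]+.016*np.cos(t),axis[1]+.016*np.sin(t),z+0*t]
        q=proj(w,P)+offs; print(z.round(4),"rim min-row",q[q[:,1].argmin()])
E
python3 - <<'E'
from footz import *
from workcell import vision
d=vision.get_image("wrist");w=cam(d);cv2.imwrite("pics/wrist9b.png",d["color"])
dot=atz(T,(212+162/5-.4,120+411/5-.4),.039);print(dot.round(4),"dot proj",proj(w,[dot]))
fr=[.4245,.0071,.029];
for ax in ([.6108,.0102],[.6095,.0110]):
    print("hub top ctr z=.1735",proj(w,[[*ax,.1735]]),"bar",proj(w,[[*ax,.1585]]),"foot");run(w,ax,0,None,None)
E
```

```text
[0.48 0.04 0.04] dot proj [[308.82  66.27]]
hub top ctr z=.1735 [[278.68 231.31]] bar [[278.44 220.45]] foot
0.029 rim min-row [277.24 139.41]
0.031 rim min-row [277.26 140.3 ]
0.033 rim min-row [277.29 141.19]
0.035 rim min-row [277.31 142.09]
0.037 rim min-row [277.34 142.99]
0.039 rim min-row [277.36 143.91]
0.041 rim min-row [277.38 144.82]
0.043 rim min-row [277.41 145.75]
0.045 rim min-row [277.43 146.68]
hub top ctr z=.1735 [[279.42 230.7 ]] bar [[279.16 219.82]] foot
0.029 rim min-row [277.83 138.68]
0.031 rim min-row [277.85 139.57]
0.033 rim min-row [277.88 140.46]
0.035 rim min-row [277.9  141.36]
0.037 rim min-row [277.93 142.27]
0.039 rim min-row [277.96 143.18]
0.041 rim min-row [277.98 144.1 ]
0.043 rim min-row [278.01 145.02]
0.045 rim min-row [278.04 145.95]
```

Foot lower edge reads at row ~141, giving z ≈ 0.0325. The prediction 0.0445−0.0117 = 0.0328 agrees, so about 3.7 mm (~67°) remain to touch. Going back to regrasp.

```bash
python3 -m crank '0 0 0 0 1.1 0 6;0 0 0 0 1.1 0 6;0 0 0 0 1.1 0 6;0 0 0 0 1.1 0 6;0 0 0 0 1.1 0 6;0 0 0 0 1.1 0 6;0 0 0 0 1.1 0 6;0 0 0 0 0 0 6'; python3 rel.py .6085 .0105 .235
```

```text
time: 18.08
tool_pos: [0.5069, -0.0202, 0.2585]
tcp_rot: [0.699, 0.002, 0.714, -0.039]
contact_force: [1.5, -0.2, 1.0]
width: 0.06
yaw 86.71630242520986 down [-0.0226 -0.0509 -0.9985] q [ 0.307  0.169 -0.218  0.044 -1.22  -1.952] F [ 1.5446 -0.2325  1.0373] T [ 0.0712 -0.28    0.0452] w 0.06004000619538141 pos [ 0.5069 -0.0202  0.2585]
rel cm [ 1.9576  3.7667 10.0093]
```

```bash
cat > rot.py <<'E'
from m import *
from workcell import monitor
import sys
np.set_printoptions(precision=2,suppress=True)
s=monitor.sense();M=toolR(s);a=np.radians(float(sys.argv[1]))
x=np.array([0,0,-1.]);y=np.array([np.cos(a),np.sin(a),0]);G=np.c_[x,y,np.cross(x,y)]
print("rot units",np.degrees(R.from_matrix(M.T@G).as_rotvec())/6)
if len(sys.argv)>4: print("rel cm in goal axes",G.T@(np.array(list(map(float,sys.argv[2:5])))-s["tool_pos"])*100)
E
python3 rot.py 88.2 .6085 .0105 .235
```

```text
rot units [-0.25 -0.19  0.5 ]
rel cm in goal axes [ 2.35  3.39 10.06]
```

```bash
python3 -m crank '0 0 0 -0.25 -0.19 0.5 6;0 0.8 2.5 0 0 0 6;0 0.9 2.5 0 0 0 6;0 0.9 2.5 0 0 0 6;0 0.8 2.5 0 0 0 6;0 0 0 -1.15 0 0 6;0 0 0 -1.15 0 0 6;0 0 0 -1.15 0 0 6'; python3 -m crank '0 0 0 -1.15 0 0 6;0 0 0 -1.15 0 0 6;0 0 0 -1.15 0 0 6;0 0 0 -1.15 0 0 6;0 0 0 -1.15 0 0 6;0 0 0 -1.15 0 0 6;0 0 0 -1.15 0 0 6'; python3 -m crank '0 0 0 -1.15 0 0 6;0 0 0 -1.15 0 0 6;0 0 0 -1.15 0 0 6;0 0 0 -1.15 0 0 6;0 0 0 -1.15 0 0 6;0 0 0 -1.15 0 0 6;0 0 0 -1.15 0 0 6;0 0 0 0 0 0 6'; python3 rot.py 208.2 .6085 .0105 .15;python3 tq.py
```

```text
time: 18.75
tool_pos: [0.6038, 0.0097, 0.2585]
tcp_rot: [0.698, -0.119, 0.696, 0.118]
contact_force: [-0.6, -0.7, -0.2]
width: 0.0604
time: 19.33
tool_pos: [0.6034, 0.0095, 0.2592]
tcp_rot: [0.588, -0.394, 0.587, 0.393]
contact_force: [0.2, -0.1, 0.4]
width: 0.0601
time: 20.0
tool_pos: [0.6035, 0.0093, 0.2593]
tcp_rot: [-0.377, 0.6, -0.376, -0.597]
contact_force: [-0.3, 0.8, 0.4]
width: 0.06
rot units [-0.42 -0.03  0.02]
rel cm in goal axes [10.93 -0.5  -0.13]
   yaw -154.3 q6 0.16 Tz 0.023 F [-0.3  0.8  0.4] z 0.2593
```

```bash
python3 -m crank '0 -0.5 -0.13 -0.42 0 0 6;3 0 0 0 0 0 6;3 0 0 0 0 0 6;1 0 0 0 0 0 6;0 0 0 0 0 0 6'|head -2; python3 shot.py 10 wrist; python3 tq.py
```

```text
time: 20.42
tool_pos: [0.6068, 0.0081, 0.1865]
   yaw -152.1 q6 0.20 Tz 0.004 F [-0.4 -0.5  0.9] z 0.1891
```

View pics/wrist10.png

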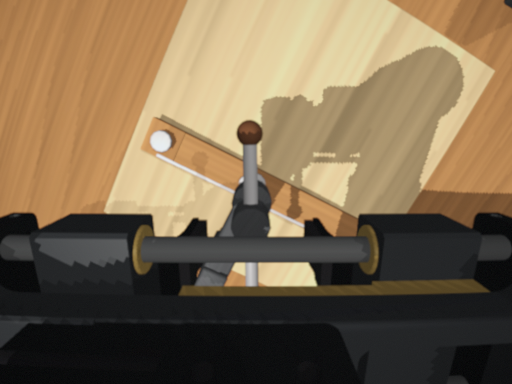

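The bar is upright in the view (ball at (250,132), hub at (250,222)) and centred between the jaws. I'll descend and grip.

```bash
python3 -m crank '2 0 0 0 0 0 5;1.3 0 0 0 0 0 4;0.5 0 0 0 0 0 3.5;0 0 0 0 0 0 0;0 0 0 0 0 0 0;0 0 0 0 0 0 0;0 0 0 0 0 0 0;0 0 0 0 0 0 0';python3 -m crank '0 0 0 0 0 0 0;0 0 0 0 0 0 0;0 0 0 0 0 0 0'; python3 rot.py 208.2; python3 tq.py
```

```text
time: 21.13
tool_pos: [0.6106, 0.0076, 0.1539]
tcp_rot: [-0.365, 0.609, -0.364, -0.602]
contact_force: [2.3, 0.9, 1.9]
width: 0.0269
time: 21.38
tool_pos: [0.6106, 0.0076, 0.1539]
tcp_rot: [-0.365, 0.61, -0.364, -0.602]
contact_force: [3.0, 2.6, 6.2]
width: 0.0273
rot units [-0.05 -0.08  0.06]
   yaw -152.1 q6 0.20 Tz -0.065 F [3.  2.6 6.2] z 0.1539
```

```bash
python3 -m crank '-0.2 -0.1 0 1 0 0 0;0.033 0 0 1 0 0 0'|tail -1; python3 tq.py; python3 -m crank '0.033 0 0 1 0 0 0;0.033 0 0 1 0 0 0'|tail -1; python3 tq.py;python3 -m crank '0.033 0 0 1 0 0 0'|tail -1; python3 tq.py;python3 -m crank '0.033 0 0 1 0 0 0'|tail -1; python3 tq.py;python3 -m crank '0.033 0 0 1 0 0 0'|tail -1; python3 tq.py
```

```text
width: 0.0273
   yaw -164.4 q6 -0.01 Tz 0.132 F [ 3.3  1.1 -0. ] z 0.1533
width: 0.0275
   yaw -176.4 q6 -0.22 Tz 0.172 F [2.4 1.3 0.6] z 0.1526
width: 0.027
   yaw 177.6 q6 -0.33 Tz 0.137 F [1.5 2.  0.8] z 0.1523
width: 0.0272
   yaw 171.6 q6 -0.43 Tz 0.108 F [0.5 1.9 1.7] z 0.1519
width: 0.027
   yaw 165.6 q6 -0.54 Tz 0.144 F [0.4 1.7 2.4] z 0.1516
```

```bash
s(){ tail -1 >/dev/null; python3 tq.py; }
python3 -m crank '0.033 0 0 1 0 0 0'|s;python3 -m crank '0.033 0 0 1 0 0 0'|s;python3 -m crank '0.033 0 0 1 0 0 0'|s;python3 -m crank '0.033 0 0 1 0 0 0'|s;python3 -m crank '0.033 0 0 1 0 0 0'|s;python3 -m crank '0.033 0 0 1 0 0 0'|s;python3 -m crank '0.033 0 0 1 0 0 0'|s;python3 -m crank '0.033 0 0 1 0 0 0'|s
```

```text
yaw 159.6 q6 -0.64 Tz 0.156 F [-1.1  2.8  2.3] z 0.1513
   yaw 153.6 q6 -0.74 Tz 0.165 F [-1.5  3.6  4. ] z 0.1510
   yaw 147.6 q6 -0.85 Tz 0.172 F [-1.2  4.8  2.8] z 0.1506
   yaw 141.6 q6 -0.95 Tz 0.160 F [-3.2  4.9  4.7] z 0.1503
   yaw 135.6 q6 -1.06 Tz 0.147 F [-3.3  5.6  3.9] z 0.1499
   yaw 129.6 q6 -1.16 Tz 0.130 F [-4.   6.7  4.5] z 0.1496
   yaw 123.6 q6 -1.27 Tz 0.238 F [-5.   5.9  5.7] z 0.1493
   yaw 117.6 q6 -1.37 Tz 0.222 F [-4.9  8.3  5.4] z 0.1490
```

```bash
s(){ tail -1 >/dev/null; python3 tq.py; }
python3 -m crank '-0.12 0.28 0 0 0 0 0'|s;python3 -m crank '0.033 0 0 1 0 0 0'|s;python3 -m crank '0.033 0 0 1 0 0 0'|s;python3 -m crank '0.033 0 0 1 0 0 0'|s;python3 -m crank '0.033 0 0 1 0 0 0'|s; python3 shot.py 11 wrist scene
```

```text
yaw 117.7 q6 -1.38 Tz -0.071 F [  8.5  -9.7 -10.8] z 0.1492
   yaw 111.9 q6 -1.48 Tz 0.221 F [ 0.7  0.2 -1.8] z 0.1488
   yaw 105.7 q6 -1.59 Tz 0.161 F [-0.1  0.6 -1.6] z 0.1484
   yaw 99.7 q6 -1.69 Tz 0.196 F [-0.9  2.4 -0.1] z 0.1481
   yaw 93.7 q6 -1.80 Tz 0.224 F [-0.2  2.7 -0.9] z 0.1477
```

View pics/wrist11.png

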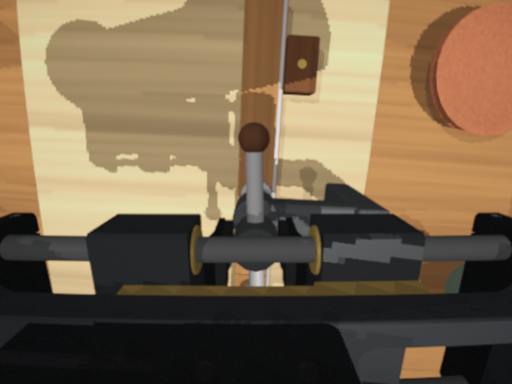

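```bash
s(){ tail -1 >/dev/null; python3 tq.py; }
python3 -m crank '0.033 0 0 1 0 0 0'|s;python3 -m crank '0.033 0 0 1 0 0 0'|s;python3 -m crank '0.033 0 0 1 0 0 0'|s;python3 -m crank '0.033 0 0 1 0 0 0'|s;python3 -m crank '0.033 0 0 1 0 0 0'|s;python3 -m crank '0.033 0 0 1 0 0 0'|s;python3 -m crank '0.033 0 0 1 0 0 0'|s; python3 -m crank '0 0 0 0.6 0 0 0'|s; python3 -m crank '0 0 0 0 0 0 0'|s
```

```text
yaw 88.0 q6 -1.89 Tz 0.218 F [-0.4  3.8 -2. ] z 0.1474
   yaw 81.8 q6 -2.00 Tz 0.208 F [-1.4  4.8 -1.9] z 0.1471
   yaw 75.8 q6 -2.11 Tz 0.200 F [-1.1  6.1 -2.9] z 0.1468
   yaw 69.8 q6 -2.21 Tz 0.249 F [-1.2  7.  -2.6] z 0.1464
   yaw 63.8 q6 -2.32 Tz 0.268 F [-1.4  6.1 -2.7] z 0.1461
   yaw 57.8 q6 -2.42 Tz 0.224 F [-0.4  7.7 -3. ] z 0.1458
   yaw 51.9 q6 -2.53 Tz 0.264 F [-1.   8.9 -4.1] z 0.1455
   yaw 48.3 q6 -2.59 Tz 0.257 F [ 0.5  8.5 -4.3] z 0.1453
   yaw 48.4 q6 -2.59 Tz 0.065 F [ 0.   7.2 -3.7] z 0.1453
```

```bash
python3 -m crank '0.05 0.19 -0.17 0 0 0 0;0 0 0 0 0 0 0'|head -1; python3 tq.py; python3 -m crank '0 0 0 0 0 0 4;0 0 0 0 0 0 6;0 0 0 0 0 0 6;0 0 0 0 0 0 6;-2 0 0 0 0 0 6;-3 0 0 0 0 0 6;-3 0 0 0 0 0 6;-1 0 0 0 0 0 6'|head -2; python3 rot.py 90.4
```

```text
time: 24.07
   yaw 48.4 q6 -2.59 Tz 0.068 F [-0.   0.5 -3.6] z 0.1453
time: 24.73
tool_pos: [0.6103, 0.0128, 0.2422]
rot units [-7.01  0.14 -0.  ]
```

```bash
python3 -m crank '0 0 0 -1.17 0 0 6;0 0 0 -1.17 0 0 6;0 0 0 -1.17 0 0 6;0 0 0 -1.17 0 0 6;0 0 0 -1.17 0 0 6;0 0 0 -1.17 0 0 6'|head -1; python3 -m crank '0 0 -3 0 0 0 6;0 0 -4 0 0 0 6;0 0 -4 0 0 0 6;0 0 -2 0 0 0 6;0 0 0 0 0 0 6'|head -1;  python3 -m crank '0 0 0 0 -1.1 0 6;0 0 0 0 -1.1 0 6;0 0 0 0 -1.1 0 6;0 0 0 0 -1.1 0 6;0 0 0 0 -1.1 0 6;0 0 0 0 -1.1 0 6;0 0 0 0 -1.1 0 6;0 0 0 0 0 0 6'|head -2; python3 shot.py 12 wrist scene;python3 rel.py; python3 - <<'E'
import cv2
im=cv2.imread("pics/wrist12.png")[125:245,215:375]
cv2.imwrite("pics/w12c.png",cv2.rotate(cv2.resize(im,None,fx=5,fy=5,interpolation=cv2.INTER_CUBIC),cv2.ROTATE_180))
E
```

```text
time: 25.23
time: 25.65
time: 26.32
tool_pos: [0.4902, -0.0106, 0.2574]
yaw 88.07570259796522 down [ 0.5936 -0.0502 -0.8032] q [ 0.309 -0.16  -0.971  0.975 -0.28  -2.786] F [-0.5255 -0.1775  0.3692] T [ 0.0874  1.195  -0.0149] w 0.05992628211542244 pos [ 0.4915 -0.0105  0.2576]
```

View pics/w12c.png

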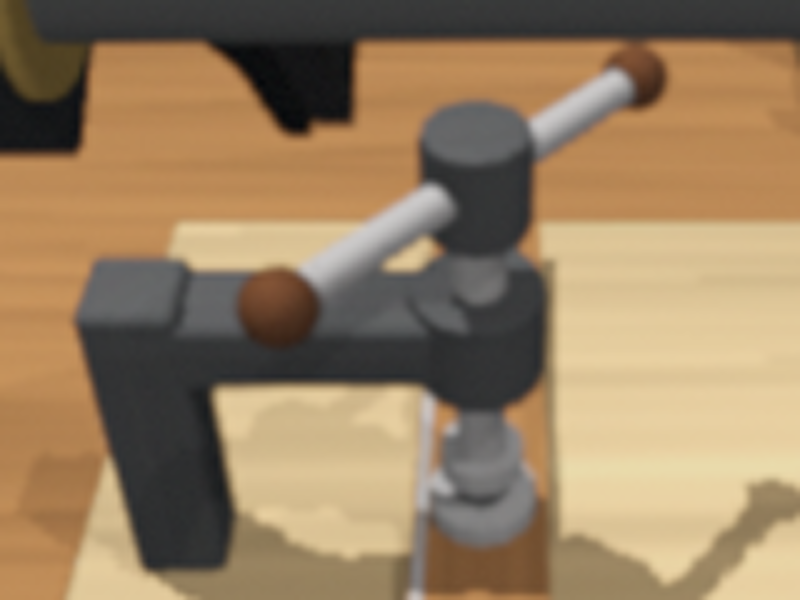

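View pics/wrist12.png

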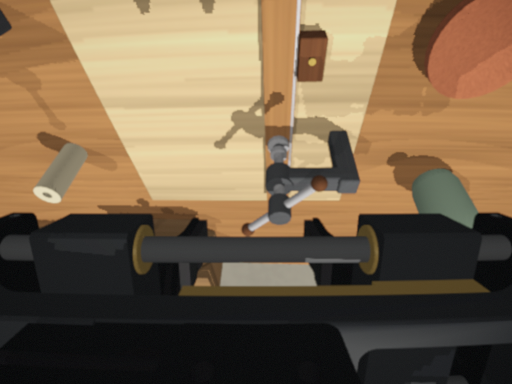

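The collar gap has clearly shrunk, but this view is too steep to trust to 1 mm. I'll look again from a lower, closer diagonal.

```bash
python3 -m crank '0 0 0 0 1.1 0 0;0 0 0 0 1.1 0 0;0 0 0 0 1.1 0 0;0 0 0 0 1.1 0 0;0 0 0 0 1.1 0 0;0 0 0 0 1.1 0 0;0 0 0 0 1.1 0 0;0 0 0 0 0 0 0'|head -2; python3 rot.py 135 .48 -.12 .26
```

```text
time: 27.08
tool_pos: [0.5056, -0.0206, 0.264]
rot units [-8.03 -0.32  0.45]
rel cm in goal axes [ 0.4  -5.22 -8.84]
```

```bash
python3 -m crank '0 0 0 -1.15 -0.32 0.15 0;0 0 0 -1.15 0 0.2 0;0 0 0 -1.15 0 0.1 0;0 0 0 -1.15 0 0 0;0 0 0 -1.15 0 0 0;0 0 0 -1.15 0 0 0;0 0 0 -1.15 0 0 0'|head -1; python3 -m crank '0 -2.6 -3 0 -1 0 0;0 -2.6 -3 0 -1 0 0;0 0 -2.8 0 -1 0 0;0 0 0 0 -1.1 0 0;0 0 0 0 -1.1 0 0;0 0 0 0 -1.1 0 0;0 0 0 0 -1.1 0 0;0 0 0 0 0 0 0'; python3 rel.py .516 -.083 .127
```

```text
time: 27.67
time: 28.33
tool_pos: [0.4764, -0.1242, 0.2562]
tcp_rot: [0.856, -0.153, 0.35, 0.347]
contact_force: [0.3, -0.7, 0.1]
width: 0.0006
yaw 134.61547645127496 down [ 0.5129  0.4877 -0.7065] q [-0.454  0.084 -0.249 -0.846 -1.088  0.024] F [ 0.2728 -0.7312  0.1295] T [-1.1407  1.1816  0.0162] w 0.0006121198154247294 pos [ 0.4764 -0.1242  0.2562]
rel cm [13.1675  0.3846 -5.1002]
```

```bash
python3 -m crank '3.3 0.1 -1.3 0 -0.5 0 0;3.3 0.1 -1.2 0 0 0 0;2.5 0.1 -1.2 0 0 0 0;2 0.1 -1.2 0 0 0 0;0 0 0 0 0 0 0;0 0 0 0 0 0 0'; python3 - <<'E'
from h import *
from workcell import vision
import pickle
d=vision.get_image("wrist");cv2.imwrite("pics/wrist13.png",d["color"]);pickle.dump(cam(d),open("w13.pkl","wb"))
cv2.imwrite("pics/w13r.png",cv2.rotate(d["color"],cv2.ROTATE_180))
E
```

```text
time: 28.83
tool_pos: [0.5091, -0.0871, 0.1448]
tcp_rot: [0.862, -0.148, 0.331, 0.355]
contact_force: [0.8, -0.4, 0.1]
width: 0.0008
```

View pics/w13r.png

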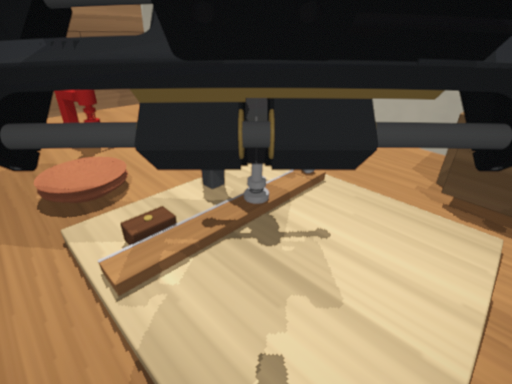

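```bash
cat > ov.py <<'E'
from m import *
import sys
w=pickle.load(open(sys.argv[1]+".pkl","rb"));im=cv2.imread(sys.argv[2])
x0,y0,x1,y1=map(int,sys.argv[3:7]);f=int(sys.argv[7]);out=sys.argv[8]
c=cv2.resize(im[y0:y1,x0:x1],None,fx=f,fy=f,interpolation=cv2.INTER_CUBIC);k=c.copy()
t=np.linspace(0,6.28,80);ax=(.6095,.0108)
for z,r,col in((.029,.016,(0,255,0)),(.037,.016,(0,255,255)),(.048,.012,(255,0,255)),(.053,.012,(255,255,0))):
    P=np.c_[ax[0]+r*np.cos(t),ax[1]+r*np.sin(t),z+0*t]
    q=((proj(w,P)-[x0,y0]+.5)*f).astype(int);cv2.polylines(k,[q],True,col,1)
    print(z,proj(w,[[*ax,z]]).round(2))
cv2.imwrite(out,np.hstack([cv2.rotate(c,cv2.ROTATE_180),cv2.rotate(k,cv2.ROTATE_180)]))
E
python3 ov.py w13 pics/wrist13.png 232 175 272 223 10 pics/ov13.png
```

```text
0.029 [[254.7  186.27]]
0.037 [[254.57 191.77]]
0.048 [[254.39 199.52]]
0.053 [[254.3  203.12]]
```

View pics/ov13.png

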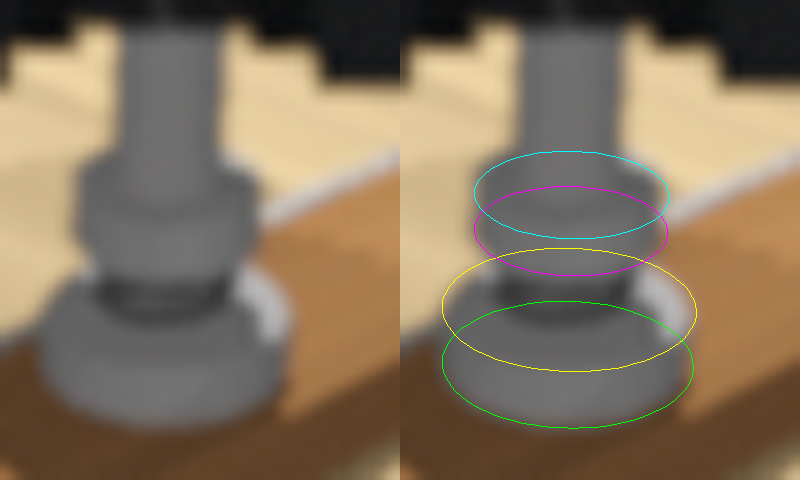

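The foot outline fits z = 0.029, resting on the batten. The collar's lower edge fits z ≈ 0.048, so the gap is about 11 mm, meaning about 5 mm pushed up. I'll check this against an intensity profile, and the same way in the earlier view with the foot free.

```bash
python3 - <<'E'
from m import *
w=pickle.load(open("w13.pkl","rb"));im=cv2.cvtColor(cv2.imread("pics/wrist13.png"),cv2.COLOR_BGR2GRAY).astype(float)
print("w13 rows 180-212",im[180:212,251:258].mean(1).round(0))
ax=(.6095,.0108);t=np.linspace(0,6.28,400)
for r in(.0105,.0113,.012):
  for z in(.045,.046,.047,.048,.049,.050):
    q=proj(w,np.c_[ax[0]+r*np.cos(t),ax[1]+r*np.sin(t),z+0*t]);print(r,z,"front row %.2f width %.1f"%(q[:,1].min(),np.ptp(q[:,0])))
for z,r in((.029,.016),(.037,.016)):
    q=proj(w,np.c_[ax[0]+r*np.cos(t),ax[1]+r*np.sin(t),z+0*t]);print(z,"front row %.2f width %.1f"%(q[:,1].min(),np.ptp(q[:,0])))
i9=cv2.cvtColor(cv2.imread("pics/wrist9.png"),cv2.COLOR_BGR2GRAY).astype(float);print("w9 rows 138-168",i9[138:168,275:280].mean(1).round(0))
i9=cv2.cvtColor(cv2.imread("pics/wrist12.png"),cv2.COLOR_BGR2GRAY).astype(float);print("w12 rows 134-164",i9[134:164,276:281].mean(1).round(0))
E
```

```text
w13 rows 180-212 [ 89. 106. 111. 113. 114. 112. 105.  99.  99.  96.  82.  69.  72.  71.
  83. 103. 112. 113. 113. 112. 107. 101. 102. 107. 109. 109. 109. 109.
 108. 108. 109. 109.]
0.0105 0.045 front row 193.33 width 16.9
0.0105 0.046 front row 194.05 width 16.9
0.0105 0.047 front row 194.78 width 16.9
0.0105 0.048 front row 195.51 width 16.9
0.0105 0.049 front row 196.24 width 17.0
0.0105 0.05 front row 196.97 width 17.0
0.0113 0.045 front row 193.01 width 18.1
0.0113 0.046 front row 193.74 width 18.2
0.0113 0.047 front row 194.46 width 18.2
0.0113 0.048 front row 195.19 width 18.2
0.0113 0.049 front row 195.92 width 18.2
0.0113 0.05 front row 196.66 width 18.3
0.012 0.045 front row 192.73 width 19.3
0.012 0.046 front row 193.46 width 19.3
0.012 0.047 front row 194.19 width 19.3
0.012 0.048 front row 194.92 width 19.4
0.012 0.049 front row 195.65 width 19.4
0.012 0.05 front row 196.38 width 19.4
0.029 front row 179.69 width 25.1
0.037 front row 185.33 width 25.4
w9 rows 138-168 [ 87.  86.  96. 108. 114. 121. 127. 130. 129. 122. 101.  74.  59.  56.
  62.  85. 106. 113. 115. 121. 127. 124. 114. 107. 104. 103. 102.  93.
  71.  53.]
w12 rows 134-164 [ 90.  98. 107. 113. 119. 125. 129. 129. 124. 103.  75.  78. 101. 113.
 116. 121. 128. 129. 122. 115. 112. 110. 108. 106. 104. 103. 104. 100.
  78.  55.]
```

```bash
python3 - <<'E'
from m import *
Ct=np.array([-.1625,.0004,-.066]);A=np.array([[-.0004,1,-.0009],[-.2423,.0008,.9702],[.9702,.0006,.2423]])
def mk(pos,x,yaw):
    x=np.array(x)/np.linalg.norm(x);a=np.radians(yaw);h=np.array([np.cos(a),np.sin(a)])
    k=-(x[:2]@h)/x[2];y=np.array([*h,k]);y/=np.linalg.norm(y);M=np.c_[x,y,np.cross(x,y)]
    o=np.array(pos)+M@Ct;Rc=A@M.T;U,_,V=np.linalg.svd(Rc);Rc=U@V
    w=pickle.load(open("w13.pkl","rb"));return dict(K=w["K"],D=w["D"],r=cv2.Rodrigues(Rc)[0].ravel(),t=-Rc@o)
w9=mk([.4913,-.0097,.2519],[.5863,-.0495,-.8086],88.195);w12=mk([.4915,-.0105,.2576],[.5936,-.0502,-.8032],88.076);w13=pickle.load(open("w13.pkl","rb"))
t=np.linspace(0,6.28,400)
def fr(w,r,z,ax=(.6095,.0108)): return proj(w,np.c_[ax[0]+r*np.cos(t),ax[1]+r*np.sin(t),z+0*t])[:,1].min()
for r in(.009,.010,.0113,.012):
    print("r",r,"w9 diff gap16 zf .0327: %.2f"%(fr(w9,r,.0567)-fr(w9,.016,.0327)))
    print("  w12 comp 4,5,6,7:",[round(fr(w12,r,.053-c)-fr(w12,.016,.029),2) for c in(.004,.005,.006,.007)],"w13:",[round(fr(w13,r,.053-c)-fr(w13,.016,.029),2) for c in(.004,.005,.006,.007)])
print("abs w12 foot bottom .029",fr(w12,.016,.029),"w9 foot .0327",fr(w9,.016,.0327))
E
```

```text
r 0.009 w9 diff gap16 zf .0327: 15.07
  w12 comp 4,5,6,7: [np.float64(12.91), np.float64(12.45), np.float64(11.98), np.float64(11.51)] w13: [np.float64(17.14), np.float64(16.41), np.float64(15.68), np.float64(14.96)]
r 0.01 w9 diff gap16 zf .0327: 14.52
  w12 comp 4,5,6,7: [np.float64(12.37), np.float64(11.9), np.float64(11.43), np.float64(10.97)] w13: [np.float64(16.75), np.float64(16.02), np.float64(15.29), np.float64(14.56)]
r 0.0113 w9 diff gap16 zf .0327: 13.81
  w12 comp 4,5,6,7: [np.float64(11.66), np.float64(11.19), np.float64(10.72), np.float64(10.26)] w13: [np.float64(16.24), np.float64(15.51), np.float64(14.78), np.float64(14.05)]
r 0.012 w9 diff gap16 zf .0327: 13.43
  w12 comp 4,5,6,7: [np.float64(11.27), np.float64(10.81), np.float64(10.34), np.float64(9.88)] w13: [np.float64(15.96), np.float64(15.23), np.float64(14.5), np.float64(13.77)]
abs w12 foot bottom .029 134.5869348388291 w9 foot .0327 140.44541549652854
```

Readings disagree: the absolute fit gives 5–6 mm and the differential one 4.4–5 mm. Before judging, I'll take a near-horizontal view, where the rim radii stop mattering.

```bash
python3 -m crank '-1 0 0 0 -1 0 0;-1 0 0 0 -1 0 0;0 0 0 0 -1 0 0;0 0 0 0 -0.7 0 0;0 0 0 0 0 0 0'; python3 rel.py .503 -.095 .095
```

```text
time: 29.3
tool_pos: [0.4969, -0.1011, 0.1569]
tcp_rot: [0.911, -0.076, 0.158, 0.374]
contact_force: [-0.1, 0.4, -0.4]
width: 0.0003
yaw 134.83282255109228 down [ 0.6703  0.6571 -0.3449] q [-0.726  0.431 -0.366 -1.366 -1.274  0.775] F [-0.0897  0.4333 -0.3643] T [-1.3872  1.4986 -0.0115] w 0.0002585054636071877 pos [ 0.4969 -0.1011  0.1569]
rel cm [ 2.9446  0.1215 -5.5154]
```

```bash
python3 -m crank '1 0 -1.8 0 0 0 0;1 0.1 -1.8 0 0 0 0;1 0 -1.8 0 0 0 0;0 0 0 0 0 0 0;0 0 0 0 0 0 0'; cat > snap.py <<'E'
from h import *
from workcell import vision
import pickle,sys
n=sys.argv[1];d=vision.get_image("wrist");cv2.imwrite(f"pics/wrist{n}.png",d["color"]);pickle.dump(cam(d),open(f"w{n}.pkl","wb"))
cv2.imwrite(f"pics/w{n}r.png",cv2.rotate(d["color"],cv2.ROTATE_180))
E
python3 snap.py 14
```

```text
time: 29.72
tool_pos: [0.5048, -0.0926, 0.0979]
tcp_rot: [0.91, -0.078, 0.158, 0.376]
contact_force: [0.1, -0.3, 1.5]
width: 0.0002
```

View pics/w14r.png

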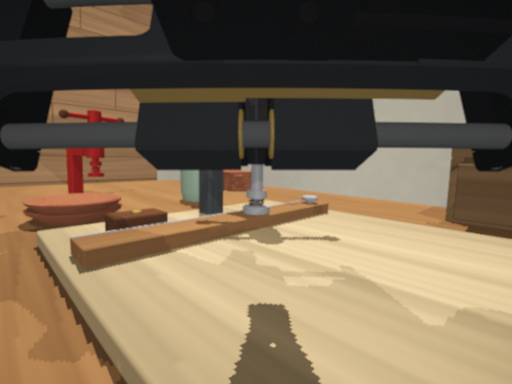

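```bash
python3 ov.py w14 pics/wrist14.png 234 160 274 208 10 pics/ov14.png; python3 - <<'E'
from m import *
im=cv2.imread("pics/wrist14.png").astype(float)
for c in((247,249),(249,252),(252,257),(257,260)): print(c,im[163:208,c[0]:c[1]].mean((1,2)).round(0))
w=pickle.load(open("w14.pkl","rb"));t=np.linspace(0,6.28,400);ax=(.6095,.0108)
for r,zs in((.016,(.029,.037)),(.0113,(.046,.047,.048,.049,.05,.051))):
  for z in zs:
    q=proj(w,np.c_[ax[0]+r*np.cos(t),ax[1]+r*np.sin(t),z+0*t]);print(r,z,"front %.2f back %.2f cols %.1f %.1f"%(q[:,1].min(),q[:,1].max(),q[:,0].min(),q[:,0].max()))
E
```

```text
0.029 [[254.85 170.98]]
0.037 [[254.69 177.64]]
0.048 [[254.47 186.88]]
0.053 [[254.37 191.1 ]]
(247, 249) [ 86.  87.  88.  89.  90.  96. 116. 131. 136. 135. 135. 136. 138. 132.
 134. 163. 179. 169. 153. 151. 135. 115. 121. 129. 132. 132. 132. 132.
 131. 137. 156. 153. 141. 139. 146. 154. 156. 156. 156. 155. 154. 154.
 154. 154. 154.]
(249, 252) [ 87.  88.  88.  88.  87.  95. 123. 136. 139. 139. 141. 144. 144. 133.
 111.  97.  90.  96. 106.  93.  79. 101. 129. 139. 141. 141. 141. 141.
 139. 135. 135. 132. 128. 128. 129. 130. 131. 131. 128. 123. 119. 119.
 118. 118. 119.]
(252, 257) [ 87.  87.  89.  89.  87. 100. 128. 141. 146. 148. 150. 149. 144. 133.
 116.  97.  81.  88.  92.  82.  88. 113. 138. 149. 150. 150. 149. 149.
 147. 142. 141. 143. 144. 144. 144. 144. 144. 142. 140. 137. 133. 130.
 129. 129. 129.]
(257, 260) [ 87.  86.  89.  87.  82.  96. 127. 143. 145. 145. 145. 145. 143. 133.
 112.  92.  78.  80.  89.  78.  74.  95. 122. 137. 140. 140. 140. 139.
 138. 134. 132. 132. 133. 133. 133. 132. 129. 125. 123. 121. 120. 120.
 119. 120. 120.]
0.016 0.029 front 168.20 back 173.50 cols 241.3 268.4
0.016 0.037 front 175.20 back 179.87 cols 241.1 268.3
0.0113 0.046 front 183.75 back 186.54 cols 244.9 264.1
0.0113 0.047 front 184.62 back 187.35 cols 244.9 264.1
0.0113 0.048 front 185.49 back 188.17 cols 244.9 264.1
0.0113 0.049 front 186.36 back 188.98 cols 244.8 264.1
0.0113 0.05 front 187.24 back 189.80 cols 244.8 264.1
0.0113 0.051 front 188.11 back 190.62 cols 244.8 264.0
```

View pics/ov14.png

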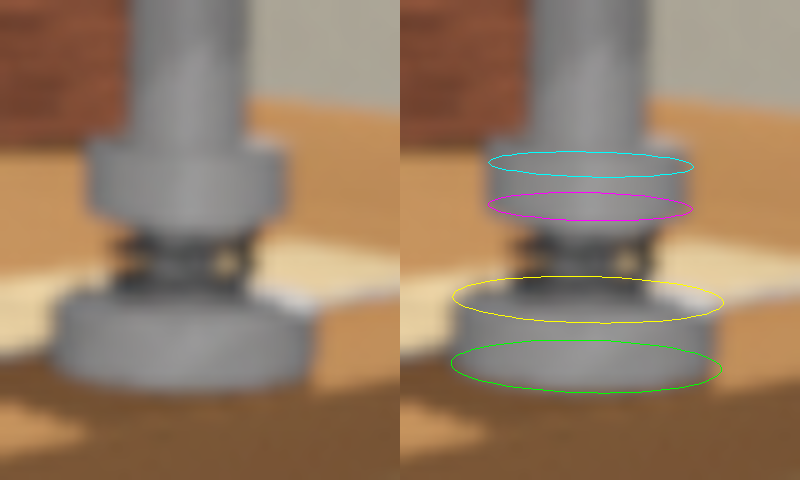

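The near-horizontal view puts the collar's lower edge at z ≈ 0.046. That could mean up to 7 mm if the collar edge really is 16 mm off when free, while the differential view says ~4.6 mm. That ambiguity is too big to hand in. I'll unscrew a known 120°, measure how far the foot lifts from this same viewpoint, then retighten by that lift plus a quarter turn.

```bash
python3 -m crank '-1 0 1.8 0 0 0 0;-2 0 2.5 0 0 0 0;-2 0 3 0 0 0 2;-2 0 3 0 0 0 4;-1 0 3 0 0 0 6;0 0 0 0 0 0 6'; python3 rot.py 48.4 .6095 .0115 .24
```

```text
time: 30.27
tool_pos: [0.4825, -0.1119, 0.2587]
tcp_rot: [0.911, -0.086, 0.154, 0.374]
contact_force: [-0.3, 0.4, 0.1]
width: 0.0197
rot units [12.71  9.52 -8.46]
rel cm in goal axes [ 1.87 17.66  1.31]
```

```bash
python3 -m crank '0 0 0 0.79 0.59 -0.53 6;0 0 0 0.79 0.59 -0.53 6;0 0 0 0.79 0.59 -0.53 6;0 0 0 0.79 0.59 -0.53 6;0 0 0 0.79 0.59 -0.53 6;0 0 0 0.79 0.59 -0.53 6;0 0 0 0.79 0.59 -0.53 6;0 0 0 0.79 0.59 -0.53 6'|head -1; python3 -m crank '0 0 0 0.79 0.59 -0.53 6;0 0 0 0.79 0.59 -0.53 6;0 0 0 0.79 0.59 -0.53 6;0 0 0 0.79 0.59 -0.53 6;0 0 0 0.79 0.59 -0.53 6;0 0 0 0.79 0.59 -0.53 6;0 0 0 0.79 0.59 -0.53 6;0 0 0 0.79 0.59 -0.53 6'|head -2;python3 rot.py 48.4 .6095 .0115 .24; python3 tq.py
```

```text
time: 30.93
time: 31.6
tool_pos: [0.4749, -0.1104, 0.2455]
rot units [ 2.02  1.14 -1.29]
rel cm in goal axes [ 0.55 18.06  1.97]
   yaw 61.0 q6 -2.16 Tz -0.012 F [ 0.6 -0.3 -0.3] z 0.2455
```

```bash
python3 -m crank '0 0 0 0.8 0.5 -0.55 6;0 0 0 0.8 0.45 -0.5 6;0 0 0 0.3 0.15 -0.2 6;0 0 0 0 0 0 6;0 0 0 0 0 0 6'|head -2;python3 rot.py 48.4 .6095 .0115 .24
```

```text
time: 32.02
tool_pos: [0.4754, -0.1107, 0.2438]
rot units [ 0.17  0.05 -0.05]
rel cm in goal axes [ 0.38 18.04  1.92]
```

```bash
python3 -m crank '0 3.6 0.4 0.17 0.05 -0.05 6;0 3.6 0.4 0 0 0 6;0 3.6 0.4 0 0 0 6;0 3.6 0.4 0 0 0 6;0 3.6 0.3 0 0 0 6;0 0 0 0 0 0 6;3 0 0 0 0 0 6;0 0 0 0 0 0 6'|head -2;python3 rot.py 48.4 .6095 .0115 .147; python3 shot.py 15 wrist
```

```text
time: 32.68
tool_pos: [0.6053, 0.0115, 0.2082]
rot units [-0.02 -0.09  0.07]
rel cm in goal axes [6.12 0.28 0.31]
```

View pics/wrist15.png

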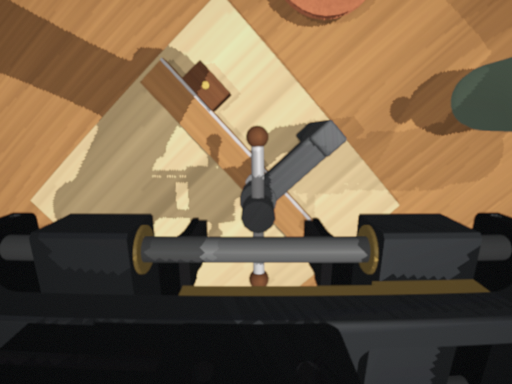

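```bash
python3 -m crank '3 0.2 0.2 0 -0.05 0.05 6;2 0 0 0 0 0 6;1.1 0 0 0 0 0 5;0 0 0 0 0 0 4;0 0 0 0 0 0 0;0 0 0 0 0 0 0;0 0 0 0 0 0 0;0 0 0 0 0 0 0'|head -2;python3 -m crank '0 0 0 0 0 0 0;0 0 0 0 0 0 0'; python3 tq.py
```

```text
time: 33.4
tool_pos: [0.6106, 0.0097, 0.1527]
time: 33.57
tool_pos: [0.6104, 0.0095, 0.1527]
tcp_rot: [0.662, 0.251, 0.66, -0.252]
contact_force: [-3.3, -3.8, 4.5]
width: 0.0273
   yaw 48.3 q6 -2.58 Tz 0.084 F [-3.3 -3.8  4.5] z 0.1527
```

```bash
python3 -m crank '-0.2 -0.18 0 0 0 0 0;-0.033 0 0 -1 0 0 0;-0.033 0 0 -1 0 0 0;-0.033 0 0 -1 0 0 0;-0.033 0 0 -1 0 0 0;-0.033 0 0 -1 0 0 0'|head -1; python3 tq.py;python3 -m crank '-0.033 0 0 -1 0 0 0;-0.033 0 0 -1 0 0 0;-0.033 0 0 -1 0 0 0;-0.033 0 0 -1 0 0 0;-0.033 0 0 -1 0 0 0'|head -1; python3 tq.py;python3 -m crank '-0.033 0 0 -1 0 0 0;-0.033 0 0 -1 0 0 0;-0.033 0 0 -1 0 0 0;-0.033 0 0 -1 0 0 0;-0.033 0 0 -1 0 0 0'|head -1; python3 tq.py;python3 -m crank '-0.033 0 0 -1 0 0 0;-0.033 0 0 -1 0 0 0;-0.033 0 0 -1 0 0 0;-0.033 0 0 -1 0 0 0;-0.033 0 0 -1 0 0 0;0 0 0 0 0 0 0'|head -1; python3 tq.py; python3 shot.py 16 wrist
```

```text
time: 34.07
   yaw 78.6 q6 -2.05 Tz -0.083 F [ 2.  -0.7 -4.2] z 0.1545
time: 34.48
   yaw 108.6 q6 -1.53 Tz -0.084 F [-0.1  0.8 -2.9] z 0.1561
time: 34.9
   yaw 138.6 q6 -1.00 Tz -0.067 F [-0.3  1.9 -2. ] z 0.1578
time: 35.4
   yaw 168.4 q6 -0.48 Tz 0.150 F [-2.4  4.5 -0.6] z 0.1594
```

View pics/wrist16.png

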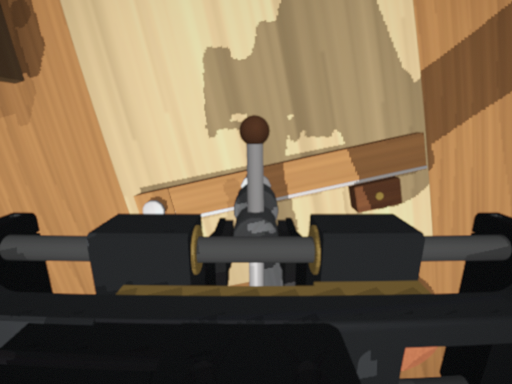

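```bash
python3 -m crank '0 0 0 0 0 0 4;0 0 0 0 0 0 6;0 0 0 0 0 0 6;-2 0 0 0 0 0 6;-3 0 0 0 0 0 6;-3 0 0 1 0 0 6;0 0 0 1.1 0 0 4;0 0 -2 1.1 0 0 2'|head -1; python3 -m crank '0 0 -3.5 1.1 0 0 0;0 0 -4 1.1 0 0 0;0 0 -4 0.2 0 0 0;0 0 -4 0 0 0 0;0 0 -2 0 -1.1 0 0;0 0 0 0 -1.1 0 0;0 0 0 0 -1.1 0 0;0 0 0 0 -1.1 0 0'|head -2;  python3 -m crank '0 0 0 0 -1.1 0 0;0 0 0 0 -1.1 0 0;0 0 0 0 -1.1 0 0;0 0 0 0 -1.1 0 0;0 0 0 0 -1.1 0 0;0 0 0 0 -1.1 0 0;0 0 0 0 0 0 0'|head -2; cat > rp.py <<'E'
from m import *
from workcell import monitor
np.set_printoptions(precision=2,suppress=True)
s=monitor.sense();M=toolR(s);G=R.from_quat([-.078,.158,.376,.910]).as_matrix()
print("rot",np.degrees(R.from_matrix(M.T@G).as_rotvec())/6,"rel(goal axes)",G.T@(np.array([.5048,-.0926,.0979])-s["tool_pos"])*100,s["tool_pos"])
E
python3 rp.py
```

```text
time: 36.12
time: 36.78
tool_pos: [0.4892, -0.1416, 0.2411]
time: 37.37
tool_pos: [0.4871, -0.1436, 0.2353]
rot [-0.33 -0.59  0.02] rel(goal axes) [  9.3    2.66 -11.16] [ 0.49 -0.14  0.24]
```

```bash
python3 -m crank '0 0 0 -0.33 -0.59 0 0;0 1.3 -3.5 0 0 0 0;3 1.3 -3.5 0 0 0 0;3.3 0 -3 0 0 0 0;3 0 -1.2 0 0 0 0;0 0 0 0 0 0 0;0 0 0 0 0 0 0'|head -2; python3 rp.py; python3 snap.py 17;  python3 ov.py w17 pics/wrist17.png 234 160 274 208 10 pics/ov17.png
```

```text
time: 37.95
tool_pos: [0.5062, -0.0942, 0.1082]
rot [ 0.11 -0.03 -0.06] rel(goal axes) [ 0.37  0.23 -0.96] [ 0.51 -0.09  0.11]
0.029 [[256.16 162.91]]
0.037 [[255.96 169.51]]
0.048 [[255.67 178.66]]
0.053 [[255.54 182.85]]
```

View pics/ov17.png

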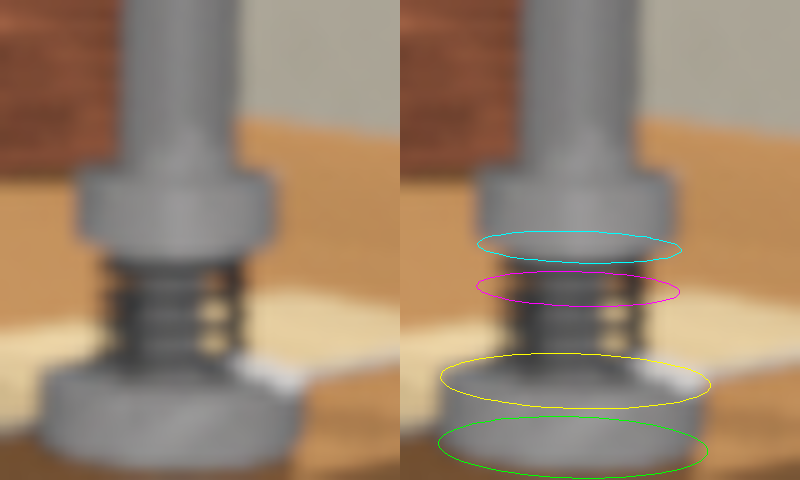

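```bash
python3 - <<'E'
from m import *
t=np.linspace(0,6.28,400);ax=(.6095,.0108)
def cross(p,lo,hi,lev,up=True):
    for i in range(lo,hi):
        if (p[i]-lev)*(p[i+1]-lev)<=0: return i+(lev-p[i])/(p[i+1]-p[i])
for n,c0,rng in(("14",252,((163,172),(181,188))),("17",253,((158,168),(176,186)))):
    im=cv2.imread(f"pics/wrist{n}.png").astype(float);p=im[:,c0:c0+5].mean((1,2))
    w=pickle.load(open(f"w{n}.pkl","rb"))
    f=lambda r,z: proj(w,np.c_[ax[0]+r*np.cos(t),ax[1]+r*np.sin(t),z+0*t])[:,1].min()
    print(n,"foot",p[rng[0][0]-3:rng[0][1]].round(0),"collar",p[rng[1][0]-1:rng[1][1]].round(0))
    a=cross(p,*rng[0],118);b=cross(p,*rng[1],115);print("foot row",a,"collar row",b)
    zs=np.arange(.027,.062,.0002);zf=np.interp(a,[f(.016,z) for z in zs],zs);zc=np.interp(b,[f(.0113,z) for z in zs],zs);print("zf %.4f zc %.4f"%(zf,zc))
E
```

```text
14 foot [ 87.  87.  87.  87.  87.  89.  89.  87. 100. 128. 141. 146.] collar [ 88.  92.  82.  88. 113. 138. 149. 150.]
foot row 168.64705882352942 collar row 184.0835509138381
zf 0.0295 zc 0.0464
17 foot [ 87.  88.  89.  86.  82.  97. 126. 140. 144. 147. 149. 149. 144.] collar [ 92. 105.  93.  85.  95.  84.  93. 131. 147. 149. 149.]
foot row 160.72727272727272 collar row 181.5791304347826
zf 0.0302 zc 0.0533
```

From the same viewpoint, 120° of unscrewing raised the collar 6.9 mm (6.7 expected) and the foot only ~0.5–0.7 mm. So it had been pushed up ~6.2 mm, near the upper bound. I'll retighten only 100°, which should give ~5 mm.

```bash
python3 -m crank '-1 0 1.8 0 0 0 0;-2 0 2.5 0 0 0 0;-2 0 3 0 0 0 2;-2 0 3 0 0 0 4;-1 0 3 0 0 0 6;0 0 0 0 0 0 6'|head -2; python3 rot.py 168.4 .6095 .0115 .24
```

```text
time: 38.5
tool_pos: [0.4831, -0.1136, 0.2706]
rot units [-4.48 11.12  3.76]
rel cm in goal axes [ 3.06 -9.87 14.8 ]
```

```bash
python3 -m crank '0 0 0 -0.38 0.94 0.32 6;0 0 0 -0.38 0.94 0.32 6;0 0 0 -0.38 0.94 0.32 6;0 0 0 -0.38 0.94 0.32 6;0 0 0 -0.38 0.94 0.32 6;0 0 0 -0.38 0.94 0.32 6'|head -1; python3 -m crank '0 0 0 -0.38 0.94 0.32 6;0 0 0 -0.38 0.94 0.32 6;0 0 0 -0.38 0.94 0.32 6;0 0 0 -0.38 0.94 0.32 6;0 0 0 -0.38 0.94 0.32 6;0 0 0 -0.38 0.94 0.32 6;0 0 0 0 0 0 6;0 0 0 0 0 0 6'|head -2;python3 rot.py 168.4 .6095 .0115 .215
```

```text
time: 39.0
time: 39.67
tool_pos: [0.4824, -0.1111, 0.263]
rot units [ 0.11 -0.04 -0.19]
rel cm in goal axes [ 4.8  -9.98 14.56]
```

```bash
python3 -m crank '0 -2 2.9 0.11 -0.04 -0.19 6;0 -2 2.9 0 0 0 6;0 -2 2.9 0 0 0 6;0 -2 2.9 0 0 0 6;0 -2 3 0 0 0 6;2.5 0 0 0 0 0 6;2.3 0 0 0 0 0 6;0 0 0 0 0 0 6'|head -2;python3 rot.py 168.4 .6100 .0115 .156; python3 shot.py 18 wrist
```

```text
time: 40.33
tool_pos: [0.6067, 0.0101, 0.2087]
rot units [-0.05 -0.02 -0.1 ]
rel cm in goal axes [ 5.27 -0.29  0.21]
```

View pics/wrist18.png

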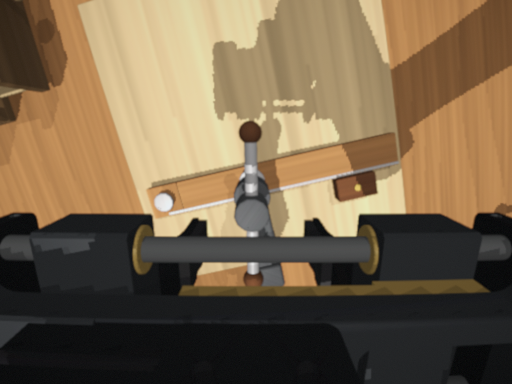

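```bash
python3 -m crank '3 -0.25 0.2 -0.05 0 -0.1 6;1.5 0 0 0 0 0 6;0.8 0 0 0 0 0 6;0 0 0 0 0 0 6;0 0 0 0 0 0 3.5;0 0 0 0 0 0 0;0 0 0 0 0 0 0;0 0 0 0 0 0 0'|head -2;python3 -m crank '0 0 0 0 0 0 0;0 0 0 0 0 0 0;0 0 0 0 0 0 0'; python3 tq.py
```

```text
time: 41.05
tool_pos: [0.6129, 0.0125, 0.161]
time: 41.3
tool_pos: [0.61, 0.0128, 0.16]
tcp_rot: [0.547, -0.449, 0.547, 0.447]
contact_force: [-5.8, 2.7, 5.7]
width: 0.0269
   yaw 168.6 q6 -0.49 Tz -0.086 F [-5.8  2.7  5.7] z 0.1600
```

```bash
s(){ tail -1 >/dev/null; python3 tq.py; }
python3 -m crank '-0.2 0.25 0.05 0 0 0 0;0.033 0 0 1 0 0 0;0.033 0 0 1 0 0 0'|s;python3 -m crank '0.033 0 0 1 0 0 0;0.033 0 0 1 0 0 0'|s;python3 -m crank '0.033 0 0 1 0 0 0;0.033 0 0 1 0 0 0'|s;python3 -m crank '0.033 0 0 1 0 0 0;0.033 0 0 1 0 0 0'|s;python3 -m crank '0.033 0 0 1 0 0 0;0.033 0 0 1 0 0 0'|s;python3 -m crank '0.033 0 0 1 0 0 0;0.033 0 0 1 0 0 0'|s;python3 -m crank '0.033 0 0 1 0 0 0;0.033 0 0 1 0 0 0'|s;python3 -m crank '0.033 0 0 1 0 0 0;0.033 0 0 1 0 0 0'|s;python3 -m crank '0.02 0 0 0.67 0 0 0'|s;python3 -m crank '0 0 0 0 0 0 0'|s
```

```text
yaw 156.4 q6 -0.71 Tz 0.201 F [ 3.5 -3.4 -6.1] z 0.1595
   yaw 144.3 q6 -0.91 Tz 0.234 F [ 5.1 -5.3 -7.7] z 0.1589
   yaw 132.3 q6 -1.12 Tz 0.227 F [ 6.4 -5.6 -7.9] z 0.1583
   yaw 120.3 q6 -1.33 Tz 0.180 F [ 7.4 -7.6 -8.8] z 0.1576
   yaw 108.3 q6 -1.54 Tz 0.257 F [ 8.3 -8.8 -9.1] z 0.1570
   yaw 96.3 q6 -1.75 Tz 0.263 F [  8.2 -11.3 -10.2] z 0.1563
   yaw 84.3 q6 -1.96 Tz 0.250 F [  8.8 -12.1  -9.6] z 0.1557
   yaw 72.3 q6 -2.17 Tz 0.272 F [  7.3 -13.6  -9.6] z 0.1550
   yaw 68.3 q6 -2.24 Tz 0.246 F [  8.  -13.8  -9.5] z 0.1548
   yaw 68.4 q6 -2.24 Tz 0.056 F [  7.9 -14.2 -10.2] z 0.1548
```

```bash
python3 -m crank '0.15 -0.18 0.2 0 0 0 0;0.1 -0.15 0.2 0 0 0 0;0 0 0 0 0 0 0'|head -1; python3 tq.py; python3 -m crank '0 0 0 0 0 0 4;0 0 0 0 0 0 6;0 0 0 0 0 0 6;0 0 0 0 0 0 6;-2 0 0 0 0 0 6;-3 0 0 0 0 0 6;-3 0 0 -1 0 0 6;0 0 0 -1.1 0 0 6'|head -2; python3 shot.py 19 wrist; python3 tq.py
```

```text
time: 43.13
   yaw 68.6 q6 -2.23 Tz 0.013 F [-3.2  0.9  3.7] z 0.1546
time: 43.8
tool_pos: [0.6154, 0.0092, 0.2407]
   yaw 81.7 q6 -2.00 Tz -0.029 F [ 0.1 -0.6 -0.6] z 0.2377
```

View pics/wrist19.png

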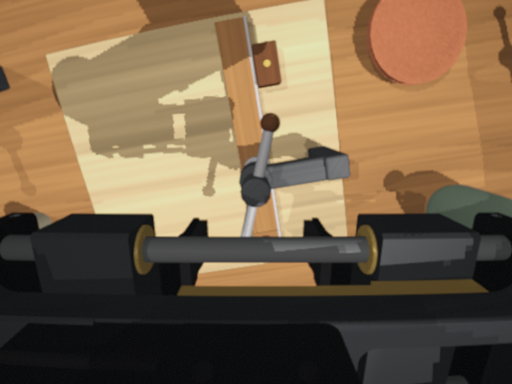

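```bash
python3 -m crank '0 0 0 -1.1 0 0 4;0 0 0 -1.1 0 0 2;0 0 0 -1.1 0 0 0;0 0 0 -1.1 0 0 0;0 0 0 -1.1 0 0 0;0 0 0 -1.1 0 0 0;0 0 0 -1.1 0 0 0;0 0 0 -1.1 0 0 0'|head -1; python3 -m crank '0 0 -3.5 0 0 0 0;0 0 -4 0 0 0 0;0 0 -4 0 0 0 0;0 0 -4 0 0 0 0;0 0 -2 0 -1.1 0 0;0 0 0 0 -1.1 0 0;0 0 0 0 -1.1 0 0;0 0 0 0 -1.1 0 0'|head -2;  python3 -m crank '0 0 0 0 -1.1 0 0;0 0 0 0 -1.1 0 0;0 0 0 0 -1.1 0 0;0 0 0 0 -1.1 0 0;0 0 0 0 -1.1 0 0;0 0 0 0 -1.1 0 0;0 0 0 0 0 0 0'|head -2;python3 rp.py
```

```text
time: 44.52
time: 45.18
tool_pos: [0.4855, -0.1123, 0.2335]
time: 45.77
tool_pos: [0.4841, -0.1145, 0.2285]
rot [-0.37 -0.58  0.14] rel(goal axes) [  7.35   0.38 -11.2 ] [ 0.48 -0.11  0.23]
```

```bash
python3 -m crank '0 0.2 0 -0.37 -0.58 0.1 0;0 0.2 -3.5 0 0 0 0;2.5 0 -3.5 0 0 0 0;2.5 0 -3 0 0 0 0;2.4 0 -1.2 0 0 0 0;0 0 0 0 0 0 0;0 0 0 0 0 0 0'|head -2; python3 rp.py; python3 snap.py 20;  python3 ov.py w20 pics/wrist20.png 234 160 274 208 10 pics/ov20.png
```

```text
time: 46.35
tool_pos: [0.5076, -0.0905, 0.1023]
rot [ 0.12 -0.04 -0.03] rel(goal axes) [-0.17  0.06 -0.53] [ 0.51 -0.09  0.1 ]
0.029 [[255.15 167.24]]
0.037 [[254.93 173.95]]
0.048 [[254.61 183.23]]
0.053 [[254.46 187.48]]
```

View pics/ov20.png

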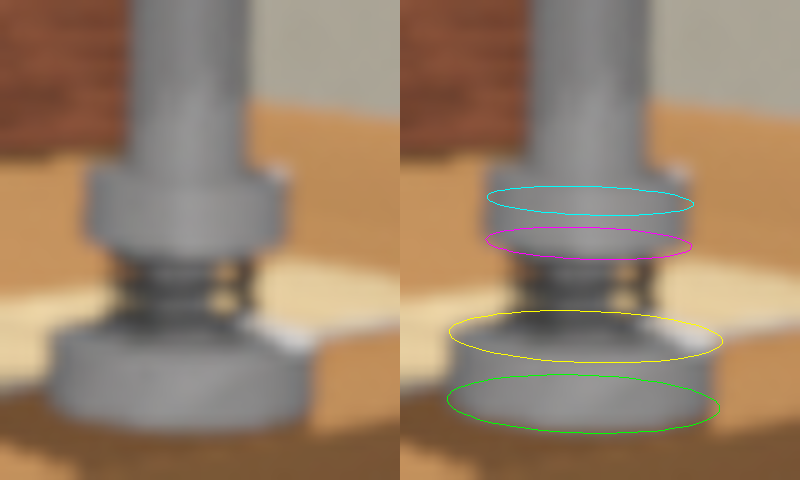

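```bash
python3 - <<'E'
from m import *
t=np.linspace(0,6.28,400);ax=(.6095,.0108)
def cross(p,lo,hi,lev):
    for i in range(lo,hi):
        if (p[i]-lev)*(p[i+1]-lev)<=0: return i+(lev-p[i])/(p[i+1]-p[i])
for n in("14","17","20"):
    im=cv2.imread(f"pics/wrist{n}.png").astype(float);w=pickle.load(open(f"w{n}.pkl","rb"))
    u=int(round(proj(w,[[*ax,.035]])[0,0]))-2;p=im[:,u-1:u+4].mean((1,2))
    f=lambda r,z: proj(w,np.c_[ax[0]+r*np.cos(t),ax[1]+r*np.sin(t),z+0*t])[:,1].min()
    r0=int(f(.016,.029))-4;a=cross(p,r0,r0+10,118)
    r1=int(f(.0113,.0435)) if n!="17" else int(f(.0113,.0505));b=cross(p,r1,r1+9,115)
    zs=np.arange(.025,.062,.0002);zf=np.interp(a,[f(.016,z) for z in zs],zs);zc=np.interp(b,[f(.0113,z) for z in zs],zs);print(n,u,"rows",a,b,p[r1:r1+10].round(0),"zf %.4f zc %.4f diff %.4f"%(zf,zc,zc-zf))
E
```

```text
14 253 rows 168.64705882352942 184.0835509138381 [ 92.  82.  88. 113. 138. 149. 150. 150. 149. 149.] zf 0.0295 zc 0.0464 diff 0.0169
17 254 rows 160.72727272727272 181.5791304347826 [ 95.  84.  93. 131. 147. 149. 149. 149. 149. 147.] zf 0.0302 zc 0.0533 diff 0.0231
20 253 rows 164.6706443914081 181.443864229765 [106.  93.  87. 102. 104. 129. 147. 150. 149. 149.] zf 0.0296 zc 0.0478 diff 0.0182
```

The collar-to-foot difference is 18.2 mm, against 23.1 mm with the foot free, so it is pushed up about 4.9 mm (5.8 mm against the stated 16 mm gap). Both are within limits. I'll retreat and check the whole scene.

```bash
python3 -m crank '-1 0 1.8 0 0 0 0;-2 0 2.5 0 0 0 0;-3 0 3 0 0 0 0;-3 0 2 0 0 0 0;-3 -2 1 0 0 0 0;-3 -2 0 0 0 0 0;0 0 0 0 0 0 0;0 0 0 0 0 0 0'|head -2; python3 shot.py 21 top scene; python3 - <<'E'
from h import *
crop(cv2.imread("pics/top21.png"),212,120,372,232,5,"pics/topc21.png")
crop(cv2.imread("pics/scene21.png"),135,115,310,285,4,"pics/scc21.png")
for n in("top","scene"):
    a=cv2.imread(f"pics/{n}0.png");b=cv2.imread(f"pics/{n}21.png")
    for nm,(x,y,s) in dict(bottle=((175,135,18) if n=="top" else (233,318,32)),saucer=((191,205,22) if n=="top" else (309,268,28)),post=((352,158,12) if n=="top" else (161,140,18))).items():
        sl=np.s_[y-s:y+s,x-s:x+s];print(n,nm,cv2.absdiff(a[sl],b[sl]).mean().round(2))
E
```

```text
time: 47.07
tool_pos: [0.4586, -0.1917, 0.2557]
top bottle 2.38
top saucer 5.04
top post 2.57
scene bottle 3.46
scene saucer 5.89
scene post 3.55
```

View pics/topc21.png

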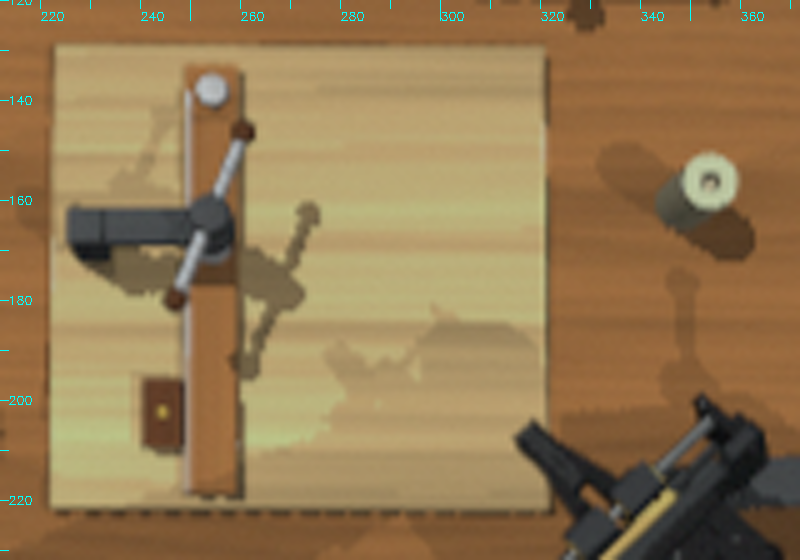

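View pics/scc21.png

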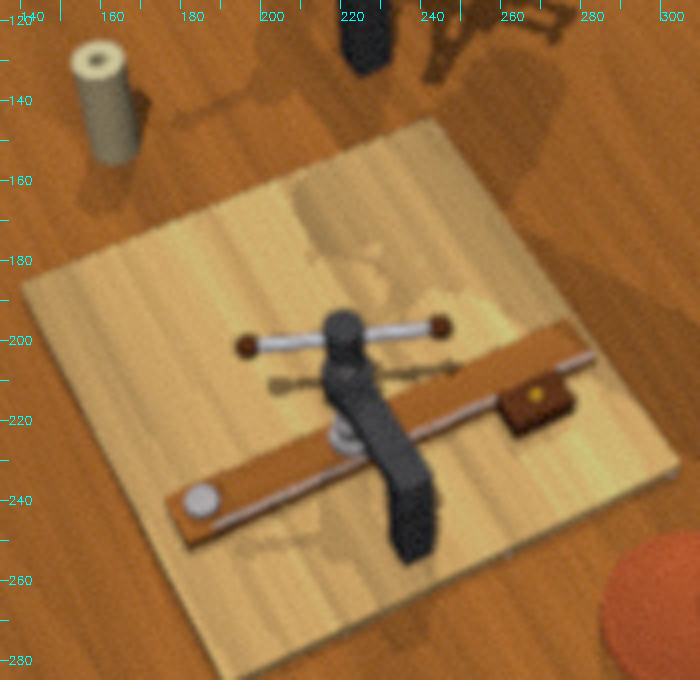

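Top view: the batten's far end seems to have moved by ~1 px since the flush picture. I'll measure its angle in both pictures.

```bash
python3 - <<'E'
from m import *
def edges(n):
    im=cv2.imread(f"pics/top{n}.png").astype(float);b=im[:,:,2]-im[:,:,0]; g=im[:,:,1]
    out=[]
    for v in list(range(181,216)):
        row=g[v,256:268];d=np.diff(row);i=np.arange(len(d))
        k=d.argmax();lo,hi=row[:max(k,1)].min() if k>0 else row[0],row[k+1:].max();lev=(row[:4].mean()+row[9:].mean())/2
        for j in range(2,11):
            if row[j]<=lev<row[j+1]: out.append((256+j+(lev-row[j])/(row[j+1]-row[j]),v));break
    return np.array(out)
def wl(e): return np.array([atz(T,p,.029) for p in e])
for n in("5","21"):
    P=wl(edges(n));k=np.polyfit(P[:,0],P[:,1],1);r=P[:,1]-np.polyval(k,P[:,0]);m=abs(r)<.002;k=np.polyfit(P[m,0],P[m,1],1)
    print(n,len(P),m.sum(),"slope",k[0].round(4),"y at x=.45 %.4f  .55 %.4f"%(np.polyval(k,.45),np.polyval(k,.55)))
for n in ("5","21"):
    im=cv2.imread(f"pics/top{n}.png");c=cv2.resize(im[190:222,236:268],None,fx=12,fy=12,interpolation=cv2.INTER_CUBIC);cv2.imwrite(f"pics/b{n}.png",c)
cv2.imwrite("pics/bb.png",np.hstack([cv2.imread("pics/b5.png"),cv2.imread("pics/b21.png")]))
E
```

```text
5 35 19 slope 0.023 y at x=.45 -0.0189  .55 -0.0166
21 35 18 slope 0.0233 y at x=.45 -0.0190  .55 -0.0166
```

View pics/bb.png

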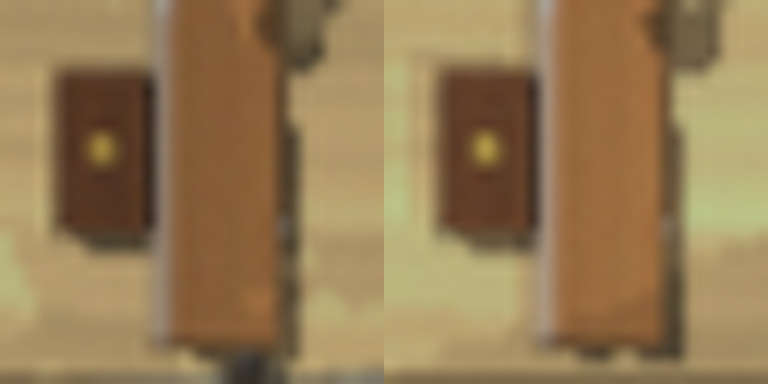

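The batten's edge matches the flush picture (slope 0.023 in both). The bystanders sit at the same pixels. Handing in.

```bash
python3 - <<'E'
from workcell import ctrl
print(ctrl.job_done())
E
```

```text
the job is handed in; nothing more can be done
None
```

The job is handed in at about 47 s. The straightedge is flush against the stop block, and I judge the clamp to be about a quarter turn past touch. No verdict was reported.

**What I did:**
- **Straightedge:** I pushed it round on its pin with closed fingers until it met the stop with about 10 N.
- **Clamp:** I twisted the T-handle of the smaller dark clamp clockwise at the hub, 370° in two strokes. The collar gap then looked about 6 mm short, near the upper limit. I unscrewed 120°, measured the foot's lift from the same viewpoint, and retightened only 100°.

**Last checks:**
- **Foot pushed up:** about 4.9 mm by comparing with the view after unscrewing, where the foot seemed just clear. It is about 5.8 mm if I take the stated 16 mm free gap as exact. Both are inside 3.3 to 6.4 mm.
- **Straightedge:** its edge slope in the top view is 0.023, the same as in the flush picture, and there is no visible gap at the block.
- **Bystanders:** the kiln post looked unmoved in the final crops. The bottle and saucers I checked mainly by image difference, which showed only small changes.

**What disagreed:**
- The straightedge started about 66° out, not the 24 to 46° stated.
- An earlier, coarser comparison gave 4.4 to 5 mm before I backed off, against about 6.2 mm from the closer view. I trusted the closer one.
- Wrist torque was too noisy to show the moment of touch clearly.
- Sideways force on the hub reached about 16 N during the last turn. I relieved it before letting go.

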